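# Seat a coating mask over the locating pins of a slide carrier

## Task

Pick up the loose mask plate by its black grip and lay it on the slide carrier, its two-hole end away from you, one long edge along the carrier's side rail and the holes just short of the two pins, so that it rests on the pin tips. Then slide it gently along the rail until both holes drop over the pins and the plate lies fully home, flat on the carrier, and let go of it. Do not force the plate against the carrier, and leave everything else on the desk where it is.

Things in the scene. Friction and masses are not known exactly. Their poses are not given: they have to be found in the camera images.
- mask: Loose grey plastic mask plate, 130 (its x) x 99 (its y) x 6 mm, about 0.13 kg, lying flat on the desk at the right. Origin: centre of its underside, z up. Its two pin holes are near the +x end. Three narrow windows across its middle never meet the pins.
- mask_grip (a point): Centre of the black upright grip block on the mask, 24 mm straight above the mask's origin. The block is 14 mm thick in the mask's x (pinch it across this), 44 mm long in y; its top is 36 mm above the underside. Round its foot a flange 22 x 60 mm reaches 9 mm above the underside.
- mask_hole (a point): Centre, on the mask's underside, of its round through hole, 10 mm in diameter: x = +27, y = +32 mm in the mask's frame. The other hole is a slot at x = +27, y = -32 mm, 10 mm wide in x and 14 mm long in y.
- fixture: Slide carrier, fixed to the desk: aluminium base plate 190 (its x) x 130 (its y) mm, top face 14 mm above the desk. Origin: centre of its underside, z up, x roughly away from the robot. The mask goes on with its +x along the carrier's +x. Seated, the mask's origin is at z = 14 mm, x between -12 and +16 mm (as the pins are set), y about 0. Keep mask-to-carrier contact under 25 N.
- fixture_rail (a point): Middle of the foot of the inner face of the steel side rail on the carrier's left (+y) edge: x = 0, y = +50 mm in the carrier's frame, on the base's top face. The rail runs the base's whole length and stands 14 mm above its top face. A mask lying against it is centred at y = +0.5 mm, where its holes fit the pins.
- fixture_pins (a point): Middle of the range of the two pins, on the base's top face: x = +29, y = 0 in the carrier's frame. Steel pins, 8 mm thick, at y = +32 and -32 mm, 5.5 mm high, the last 2.5 mm tapered to a 5.2 mm tip. Both stand at the same x on a carriage that was set and clamped by hand anywhere within 14 mm either way of this point: the setting is not measured. The robot cannot shift it.
- fixture_start (a point): Where to lay the mask's origin before sliding: x = -16, y = 0 in the carrier's frame, on the base's top face. The holes are then short of any pin setting; the mask rests on the pin tips and its near end, tilted 3 degrees. Pushed towards +x with about 1 N, its far end falls 5.5 mm when the holes meet the pins, and the pins then stop it.
- timer: Bystander, to be left alone: a small white bench timer with three keys, 68 x 64 x 19 mm.
- conical_1: Bystander, to be left alone: a conical plastic tube with a screw cap lying on its side, 117 mm long, 22 mm thick.
- conical_2: Bystander, to be left alone: another such conical tube lying on its side, 117 mm long, 22 mm thick.
- buffer_bottle: Bystander, to be left alone: the smaller white bottle with a screw cap, 48 mm in diameter, 104 mm tall.
- ethanol_bottle: Bystander, to be left alone: the larger white bottle with a screw cap, 52 mm in diameter, 124 mm tall.
- pen_blue: Bystander, to be left alone: a pen lying flat, 140 mm long.

How it is judged:
By the outcome, as a careful person would: the job done as asked, in the order asked, and still so for the second after the job is handed in, with the robot touching nothing.
It also fails if it takes over 51 s, if anything falls off the work surface, if the arm or the gripper's body presses on something with over 40 N, if the wrist force passes 120 N, or if a joint passes its speed limit or range.

## Robot

A 6-joint arm with a two-finger parallel gripper is mounted at the origin on a cart in front of the work surface, level with it; the furniture and walls round the work are solid. World frame = base frame: x ahead of the robot, y to its left, z up, the work surface at z = 0. Lengths are in m, angles in rad, forces in N, time in s.
With the tool pointing down it reaches from about 0.25 to 0.775 m from the base axis. Payload 4 kg.
Tool frame: the origin (TCP) lies midway between the tips of the shut fingers; the grasp point (between the pads) lies 19 mm behind it (robot.tcp_to_grasp is the distance from the TCP to the grasp point, in m); z points along the fingers, x is the direction in which the jaws open and shut, and the axes are right-handed (so a half turn about z gives the same grasp; the last joint's range is limited). The gripper opens to 94 mm and grips with 3 to 60 N. Pads are 16 mm wide; open, the fingers measure 119 mm over their backs; the gripper's body (75 mm by 177 mm) begins 78 mm behind the grasp point.
Start: joints at [-1.234, 0.087, 1.371, -0, 1.684, -0.103], TCP at [0.234, -0.498, 0.206] pointing down, gripper open.
Joint ranges: [-3.1, 3.1], [-0.76, 2.03], [0.27, 2.55], [-1.08, 4.22], [0.17, 2.65], [-2.57, 2.57]. Speed limits (rad/s): [2.79, 2.79, 3.14, 3.14, 3.14, 3.14].

## Interface

Orientations are given as [roll, pitch, yaw] about the fixed x, y, z axes, in that order (R = Rz(yaw) Ry(pitch) Rx(roll)).
In Python, from bench import get_obs, vision, robot gives the robot as it stands.
- The arm moves only by the tool servo_tool, never from a script. Its argument "targets" is text: rows parted by semicolons, each of 7 numbers parted by spaces: the opening, from 0 (shut) to 1 (fully open), then the shift along the tool's x, y, z as a fraction of full scale, then the turn, a rotation vector about the tool's x, y, z as a fraction of full scale. A call has 1 to 12 rows; each row is the pose to reach, as a shift and turn from the pose commanded when the call began, along the tool's axes at that moment, turning the shorter way round; what a row does not reach only later rows make up. Full scale, the value 1, is 0.25 m for a shift and pi rad for a turn. A row lasts 1/12 s, in which the tool goes at most 41.7 mm and 7.16 degrees, less where a joint would pass 70% of its speed; a pose out of reach is approached as far as the arm can. A call with a number of a shift or a turn outside -1 to 1 is refused whole. A call with a gripper value outside its range is refused whole. The fingers move at their own pace and stop on an object; the grip force is fixed at half the most. Time passes only in rows, so rows that repeat a pose let the fingers close. It gives the time, the measured TCP pose, the force and the opening at its end, in the units of the state.
- get_obs(): the state, without advancing time (a new reading comes with each control period).
- vision.snapshot(name): name is "side" or "top"; returns a dict with "image" (400x640x3 uint8, red, green, blue), "mtx" (3x3 intrinsics, pixels), "world_from_camera" (4x4, takes a point from camera to world coordinates). Camera axes: x right, y down, z forward; pixel columns grow to the right and rows downward; lengths in m; the calibration is good to about 2 mm. A picture is of the moment at which its call begins. There is no depth.
- robot.close_job(): hands the job in, once; it reports no verdict.
The state is a dict: "time": time; "joint_positions": joint angles; "qvel": joint speeds; "joint_torque": joint torques, N m; "tool_pos": TCP position; "ee_rot": TCP orientation; "wrist_force": force on the tool from outside, world axes, zero at the start; "wrist_torque": the same for the moment, N m; "width": finger opening in m.
Only numpy, scipy, OpenCV 4.12 (cv2) and the standard library are available. Lean on these libraries where they do the work, as an engineer would, in place of code of your own. Each camera call takes 0.05 s, during which the arm holds its last target.

## Working session

There is one attempt and no reset: what is moved stays moved. The work goes in short steps, Python scripts to look and compute and a tool call to move; the robot and the scene stay as the last step left them, time stands still between calls to the robot, and variables do not carry over. Pictures are saved under pics/ and viewed, and the job is handed in when it is done.

Besides the shell and the picture viewer there is one more tool, called in YAML: its name, and indented under it one key for each argument. servo_tool: Moves the arm, as the interface text tells. Its arguments: {"type":"object","properties":{"targets":{"type":"string"}},"required":["targets"]}

```bash
mkdir -p pics; ls; python3 - <<'E'
from bench import get_obs, vision, robot
import cv2, numpy as np
o=get_obs(); print(o['time'],o['tool_pos'],o['ee_rot'],o['width'],o['wrist_force'])
for n in('top','side'):
    s=vision.snapshot(n); cv2.imwrite(f'pics/{n}0.png',s['image'][:,:,::-1]); print(s['mtx'].tolist(),np.round(s['world_from_camera'],4).tolist())
E
```

```text
pics
0.0 [ 0.23399826 -0.49714672  0.20430953] [-3.14137651e+00  2.17408097e-03 -1.13098614e+00] 0.09419259050953781 [-0.15263461 -0.06031584  0.58110412]
[[401.41153117921647, 0.0, 312.7389212722191], [0.0, 401.41153117921647, 200.16336855531932], [0.0, 0.0, 1.0]] [[0.0287, -0.9873, 0.1563, 0.3553], [-0.9993, -0.0319, -0.0176, -0.0338], [0.0223, -0.1557, -0.9876, 1.2054], [0.0, 0.0, 0.0, 1.0]]
[[431.401718696754, 0.0, 312.24437488291255], [0.0, 431.401718696754, 202.8038467085516], [0.0, 0.0, 1.0]] [[0.6926, 0.5658, -0.4475, 1.1701], [0.7212, -0.5297, 0.4464, -0.6359], [0.0155, -0.6319, -0.7749, 1.1326], [0.0, 0.0, 0.0, 1.0]]
```

View pics/top0.png

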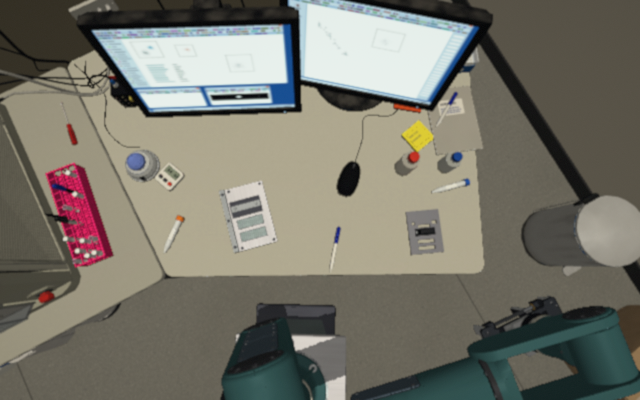

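View pics/side0.png

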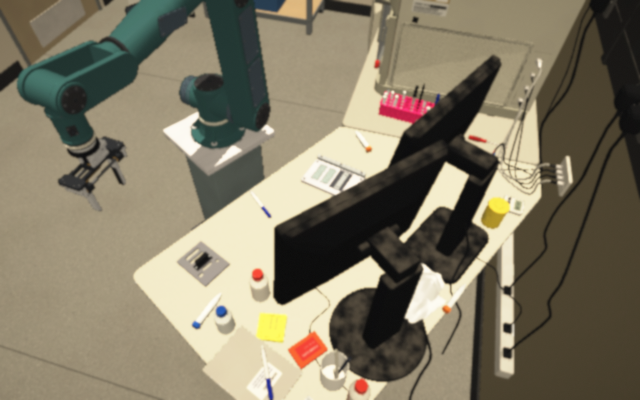

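The top view shows the mask near (425,231) and the carrier near (248,216). I'll zoom in on both.

```bash
cat > h.py <<'E'
import cv2, numpy as np
from bench import get_obs, vision, robot
from scipy.spatial.transform import Rotation as R
def ray(s,uv,z):
    uv=np.atleast_2d(uv).astype(float); M=s['world_from_camera']; K=s['mtx']
    d=np.c_[(uv-K[:2,2])/K[0,0],np.ones(len(uv))]@M[:3,:3].T; c=M[:3,3]
    return c+d*((z-c[2])/d[:,2])[:,None]
def proj(s,P):
    P=np.atleast_2d(P); M=s['world_from_camera']; q=(P-M[:3,3])@M[:3,:3]
    return q[:,:2]/q[:,2:]*s['mtx'][0,0]+s['mtx'][:2,2]
def crop(s,u0,v0,w,h,k,name):
    im=cv2.resize(s['image'][v0:v0+h,u0:u0+w],None,fx=k,fy=k,interpolation=cv2.INTER_CUBIC)
    cv2.imwrite('pics/'+name,im[:,:,::-1])
E
python3 - <<'E'
from h import *
s=vision.snapshot('top'); crop(s,210,170,80,90,6,'f1.png'); crop(s,395,195,60,70,8,'m1.png')
s=vision.snapshot('side'); crop(s,290,140,100,70,8,'fs1.png'); crop(s,165,230,75,65,8,'ms1.png')
E
```

```text
(no output)
```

View pics/f1.png

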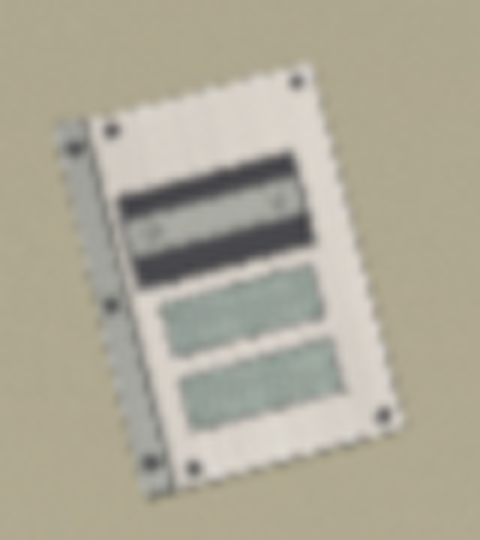

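View pics/m1.png

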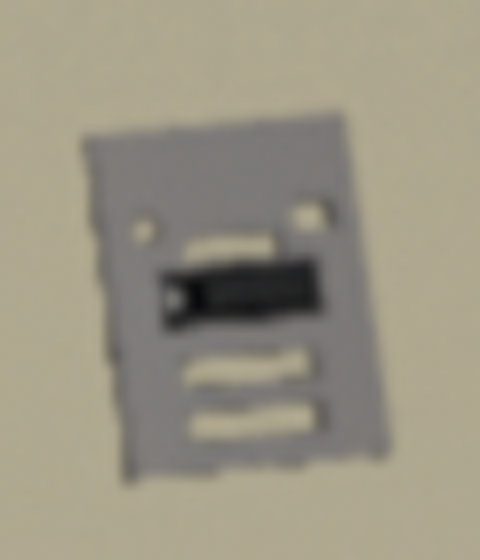

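View pics/fs1.png

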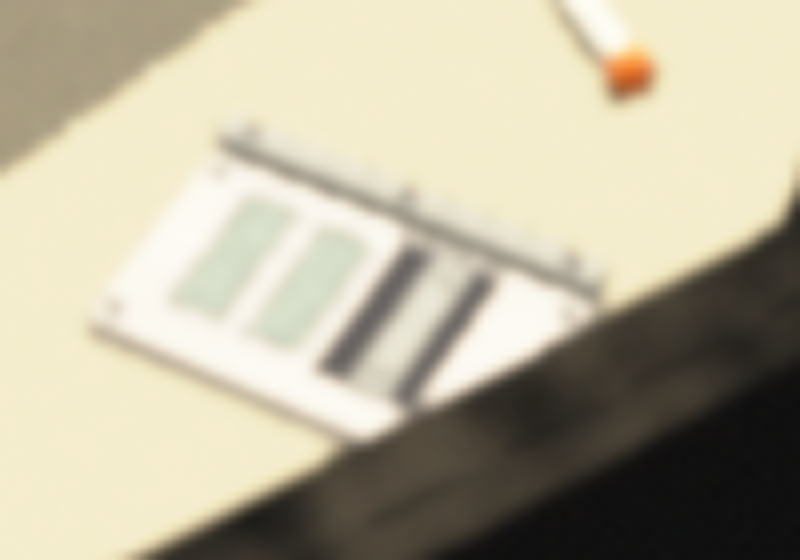

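View pics/ms1.png

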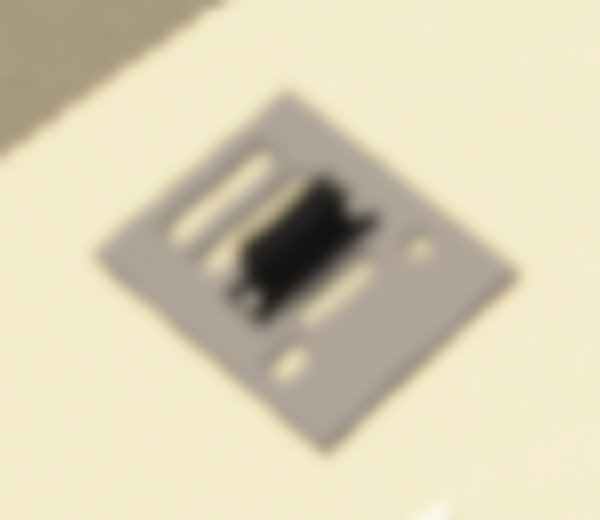

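```bash
cat > fit.py <<'E'
from h import *
from scipy.optimize import least_squares
st=vision.snapshot('top'); ss=vision.snapshot('side')
def px(a,k,o): return (np.array(a,float)+.5)/k-.5+np.array(o)
def fit(obs,x0):
    def f(p):
        r=[]
        c,s=np.cos(p[2]),np.sin(p[2])
        for S,P,uv in obs:
            W=np.array([p[0]+c*P[0]-s*P[1],p[1]+s*P[0]+c*P[1],P[2]])
            r+=list(proj(S,W)[0]-uv)
        return np.array(r)
    q=least_squares(f,x0,loss='soft_l1'); print(np.round(q.x,4)); print(np.round(f(q.x).reshape(-1,2),2).tolist()); return q.x
a,b=.065,.0495
o=(395,195); mt=[(st,(a,b,.006),px((85,135),8,o)),(st,(a,-b,.006),px((343,112),8,o)),(st,(-a,-b,.006),px((390,458),8,o)),(st,(-a,b,.006),px((128,483),8,o)),
 (st,(.027,.032,.003),px((145,231),8,o)),(st,(.027,-.032,.003),px((312,217),8,o))]
o=(165,230); ms=[(ss,(a,b,.006),px((520,272),8,o)),(ss,(a,-b,.006),px((325,447),8,o)),(ss,(-a,-b,.006),px((97,255),8,o)),(ss,(-a,b,.006),px((288,90),8,o)),
 (ss,(.027,.032,.003),px((418,248),8,o)),(ss,(.027,-.032,.003),px((290,362),8,o))]
print('mask'); fit(mt,[.45,-.3,0]); fit(ms,[.45,-.3,0]); m=fit(mt+ms,[.45,-.3,0])
a,b=.095,.065
o=(210,170); ft=[(st,(a,-b,.014),px((310,65),6,o)),(st,(-a,-b,.014),px((403,428),6,o)),(st,(a,.05,.014),px((92,116),6,o)),(st,(-a,.05,.014),px((175,492),6,o)),(st,(a,b,.028),px((55,122),6,o)),(st,(-a,b,.028),px((147,500),6,o))]
o=(290,140); fs=[(ss,(-a,-b,.014),px((93,322),8,o)),(ss,(-a,.05,.028),px((220,138),8,o)),(ss,(a,.05,.028),px((600,290),8,o)),(ss,(-a,.05,.014),px((217,155),8,o))]
print('fix'); fit(ft,[.45,.2,0]); fit(fs,[.45,.2,0]); f=fit(ft+fs,[.45,.2,0])
c,s=np.cos(f[2]),np.sin(f[2]);Rt=np.array([[c,-s],[s,c]])
o=(210,170)
for p in((152,232),(280,202)):
    w=ray(st,px(p,6,o),.018)[0]; print('pin fixture frame',Rt.T@(w[:2]-f[:2]))
E
python3 fit.py
```

```text
mask
[ 0.4607 -0.3932  0.1159]
[[0.19, 0.03], [0.14, 0.19], [0.12, -0.08], [0.15, -0.31], [-0.3, 0.11], [-0.32, 0.07]]
[ 0.4608 -0.3881  0.1237]
[[0.28, -0.34], [-0.11, 0.49], [-0.89, -0.12], [0.14, -0.45], [0.19, 0.11], [0.18, 0.18]]
[ 0.4608 -0.3905  0.1208]
[[-0.81, 0.06], [-0.87, 0.06], [-0.69, -0.23], [-0.65, -0.3], [-1.24, 0.1], [-1.27, -0.04], [-0.37, 0.18], [-0.87, 1.0], [-1.55, 0.27], [-0.42, -0.05], [-0.46, 0.6], [-0.53, 0.66]]
fix
[0.4905 0.1359 0.289 ]
[[0.54, -0.26], [0.41, 0.27], [-0.43, 0.73], [0.34, -0.32], [-0.13, 0.13], [-0.82, -0.46]]
[0.4937 0.1426 0.3006]
[[-0.09, -0.16], [-0.16, -0.2], [0.13, -0.04], [0.12, 0.42]]
[0.4914 0.1374 0.2861]
[[0.15, -0.53], [-0.16, 0.04], [-0.83, 0.35], [-0.26, -0.66], [-0.54, -0.26], [-1.43, -0.82], [-1.67, -0.11], [-1.28, 0.01], [-1.34, 0.68], [-0.99, 0.63]]
pin fixture frame [0.03008265 0.0310851 ]
pin fixture frame [ 0.02880936 -0.03363064]
```

```bash
cat >> h.py <<'E'
def go(pos,yaw,base=None):
    o=get_obs(); p=np.array(o['tool_pos']); e=o['ee_rot']
    R0=R.from_euler('xyz',e); R1=R.from_euler('xyz',[np.pi,0,yaw])
    d=R0.as_matrix().T@(np.array(pos)-p)/.25; rv=(R0.inv()*R1).as_rotvec()
    print('t',round(o['time'],2),'pos',np.round(p,4),'rot',np.round(e,4),'q',np.round(o['joint_positions'],2),'F',np.round(o['wrist_force'],2),'w',round(o['width'],4))
    print('row',np.round(d,4),np.round(rv/np.pi,4),'rows>=',np.linalg.norm(d)*.25/.0417,np.degrees(np.linalg.norm(rv))/7.16)
E
python3 - <<'E'
from h import *
go([.461,-.3905,.10],.12)
s=vision.snapshot('top')
print(ray(s,[(300,110),(150,110)],.1), ray(s,[(410,160),(455,158),(348,178),(140,165)],.05))
E
```

```text
t 0.3 pos [ 0.2341 -0.4975  0.2051] rot [-3.1415e+00  7.0000e-04 -1.1310e+00] q [-1.23  0.09  1.37  0.    1.68 -0.1 ] F [0.39 0.22 0.32] w 0.094
row [-6.0000e-04 -1.0033e+00  4.2050e-01] [-2.000e-04  2.000e-04 -3.982e-01] rows>= 6.52205326088788 10.010430557484261
[[ 0.79264659 -0.00909177  0.1       ]
 [ 0.776504    0.41996135  0.1       ]] [[ 0.66856133 -0.3404336   0.05      ]
 [ 0.67939304 -0.47566219  0.05      ]
 [ 0.60760955 -0.1563092   0.05      ]
 [ 0.62599909  0.45404611  0.05      ]]
```

servo_tool:
  targets: "0.5 0 -0.5 0.2 0 0 -0.2; 0.5 0 -0.8 0.35 0 0 -0.3; 0.5 0 -1 0.42 0 0 -0.398; 0.5 0 -1 0.42 0 0 -0.398; 0.5 0 -1 0.42 0 0 -0.398; 0.5 0 -1 0.42 0 0 -0.398; 0.5 0 -1 0.42 0 0 -0.398; 0.5 0 -1 0.42 0 0 -0.398; 0.5 0 -1 0.42 0 0 -0.398; 0.5 0 -1 0.42 0 0 -0.398; 0.5 0 -1 0.42 0 0 -0.398; 0.5 0 -1 0.42 0 0 -0.398"

```text
time: 1.35
tool_pos: [0.4604, -0.3912, 0.1004]
ee_rot: [3.142, 0.0, 0.116]
wrist_force: [0.1, -0.1, -0.1]
width: 0.047
```

```bash
python3 - <<'E'
from h import *
go([.461,-.3905,.013],.12)
s=vision.snapshot('top'); crop(s,370,140,120,130,5,'m2.png')
s=vision.snapshot('side'); crop(s,120,170,140,120,5,'ms2.png')
print(proj(s,get_obs()['tool_pos']))
E
```

```text
t 1.35 pos [ 0.4604 -0.3912  0.1004] rot [3.1416 0.     0.1163] q [-0.8   0.25  1.4  -0.    1.5  -0.91] F [ 0.11 -0.05 -0.05] w 0.047
row [ 0.0026 -0.0026  0.3498] [ 0.      0.     -0.0012] rows>= 2.096980925068783 0.029731665879761778
[[195.73031576 245.35490928]]
```

View pics/m2.png

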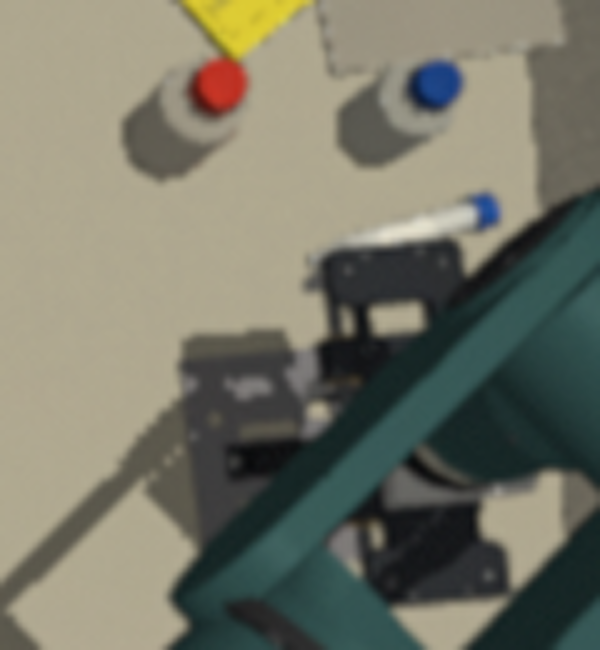

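View pics/ms2.png

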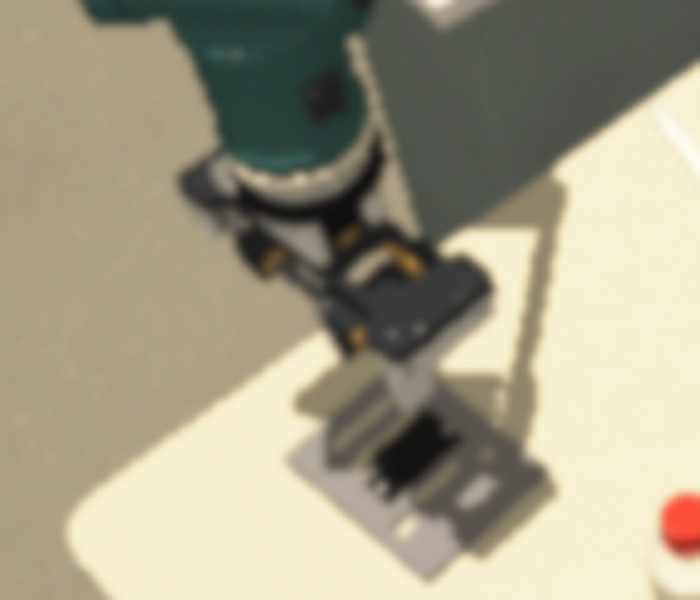

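The fingers straddle the grip; descend and close.

servo_tool:
  targets: "0.5 0.003 -0.003 0.12 0 0 -0.001; 0.5 0.003 -0.003 0.24 0 0 -0.001; 0.5 0.003 -0.003 0.31 0 0 -0.001; 0.5 0.003 -0.003 0.346 0 0 -0.001; 0.5 0.003 -0.003 0.346 0 0 -0.001; 0.5 0.003 -0.003 0.346 0 0 -0.001"

```text
time: 1.95
tool_pos: [0.4611, -0.3907, 0.0144]
ee_rot: [3.141, -0.0, 0.122]
wrist_force: [0.5, -0.1, -0.0]
width: 0.0472
```

```bash
python3 - <<'E'
from h import *
go([.461,-.3905,.013],.12)
s=vision.snapshot('side'); crop(s,150,190,100,110,6,'ms3.png')
E
```

```text
t 1.95 pos [ 0.4611 -0.3907  0.0144] rot [ 3.1413e+00 -2.0000e-04  1.2150e-01] q [-0.8   0.31  1.49 -0.    1.34 -0.92] F [ 0.48 -0.05 -0.  ] w 0.0472
row [-0.0004 -0.0009  0.0056] [ 0.0001 -0.0001  0.0005] rows>= 0.03418914474021123 0.012513483500434264
```

View pics/ms3.png

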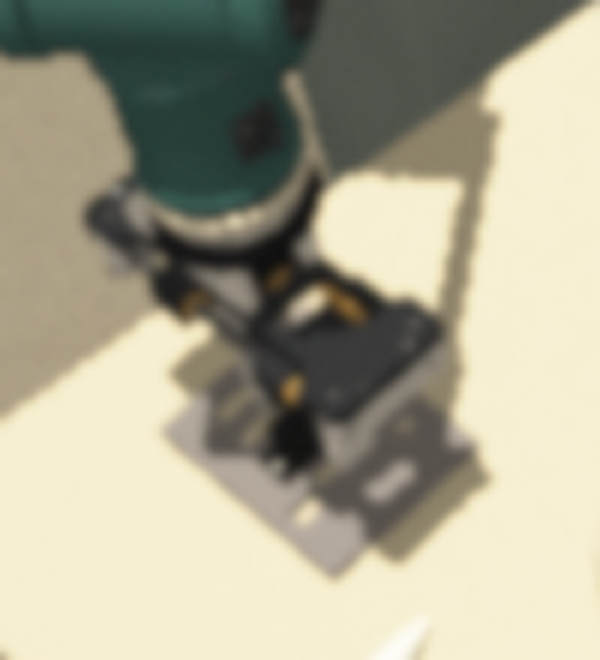

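The grip block (295,440 in the crop) sits between the fingers, toward the near (−y) side. I'll close and then lift slightly.

servo_tool:
  targets: "0 0 0 0 0 0 0; 0 0 0 0 0 0 0; 0 0 0 0 0 0 0; 0 0 0 0 0 0 0; 0 0 0 0 0 0 0; 0 0 0 0 0 0 0; 0 0 0 0 0 0 0; 0 0 0 0 0 0 0"

```text
time: 2.67
tool_pos: [0.4611, -0.3905, 0.0143]
ee_rot: [3.141, -0.0, 0.122]
wrist_force: [-0.4, 1.3, 2.3]
width: 0.0135
```

servo_tool:
  targets: "0 0 0 -0.1 0 0 0; 0 0 0 -0.2 0 0 0; 0 0 0 -0.3 0 0 0; 0 0 0 -0.4 0 0 0; 0 0 0 -0.4 0 0 0; 0 0 0 -0.4 0 0 0"

```text
time: 3.17
tool_pos: [0.4616, -0.391, 0.1149]
ee_rot: [3.139, -0.002, 0.122]
wrist_force: [0.4, 0.0, -1.7]
width: 0.0138
```

```bash
python3 - <<'E'
from h import *
go([.45,.13,.12],.288)
s=vision.snapshot('side'); crop(s,130,150,110,120,6,'ms4.png')
s=vision.snapshot('top'); crop(s,380,170,110,110,6,'mt4.png')
E
```

```text
t 3.17 pos [ 0.4616 -0.391   0.1149] rot [ 3.1392e+00 -1.9000e-03  1.2250e-01] q [-0.8   0.24  1.38 -0.    1.52 -0.92] F [ 0.42  0.05 -1.66] w 0.0138
row [ 0.2084 -2.0741 -0.0249] [ 0.0008 -0.0005 -0.0527] rows>= 12.497952412403478 1.3247067281250806
```

View pics/ms4.png

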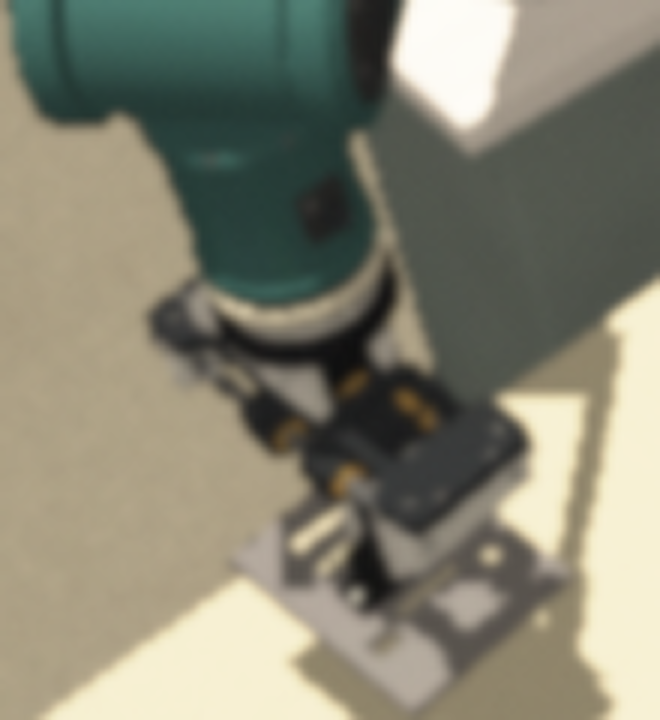

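View pics/mt4.png

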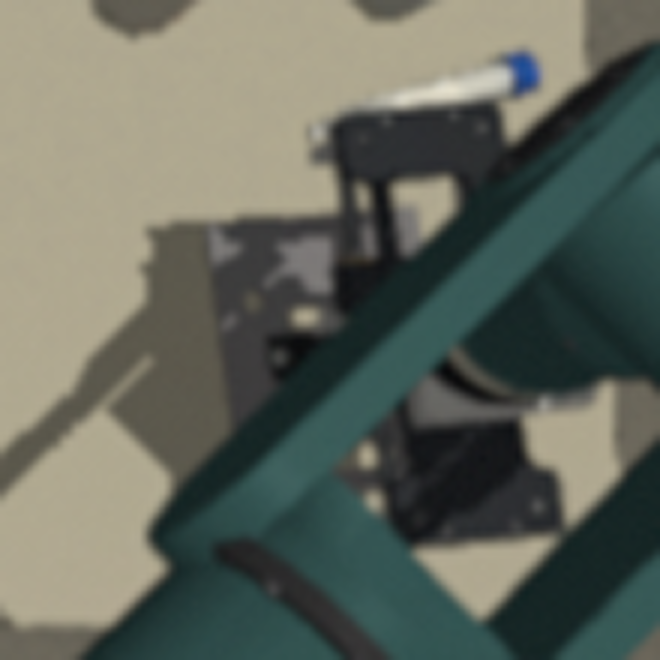

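servo_tool:
  targets: "0 0.02 -0.06 0 0 0 0; 0 0.04 -0.15 0 0 0 -0.005; 0 0.06 -0.26 0 0 0 -0.01; 0 0.08 -0.38 0 0 0 -0.02; 0 0.1 -0.5 0 0 0 -0.025; 0 0.1 -0.62 0 0 0 -0.03; 0 0.1 -0.74 0 0 0 -0.03; 0 0.1 -0.86 0 0 0 -0.03; 0 0.1 -0.94 0 0 0 -0.03; 0 0.1 -1 0 0 0 -0.03; 0 0.1 -1 0 0 0 -0.03"

```text
time: 4.18
tool_pos: [0.4535, -0.1351, 0.1118]
ee_rot: [-3.137, 0.003, 0.221]
wrist_force: [0.2, -0.1, -1.6]
width: 0.0138
```

```bash
python3 - <<'E'
from h import *
go([.476,.133,.11],.288)
E
```

```text
t 4.18 pos [ 0.4535 -0.1351  0.1118] rot [-3.1375e+00  2.8000e-03  2.2050e-01] q [-0.41 -0.04  1.69  0.    1.5  -0.63] F [ 0.19 -0.1  -1.56] w 0.0138
row [ 0.3223 -1.0267  0.0107] [-0.0013  0.0009 -0.0215] rows>= 6.451563296162737 0.5412869880831741
```

servo_tool:
  targets: "0 0.03 -0.06 0 0 0 0; 0 0.07 -0.15 0 0 0 -0.005; 0 0.11 -0.26 0 0 0 -0.01; 0 0.15 -0.38 0 0 0 -0.015; 0 0.19 -0.5 0 0 0 -0.0215; 0 0.23 -0.62 0 0 0 -0.0215; 0 0.27 -0.74 0 0 0 -0.0215; 0 0.3 -0.86 0 0 0 -0.0215; 0 0.32 -0.94 0 0 0 -0.0215; 0 0.322 -1 0 0 0 -0.0215; 0 0.322 -1 0 0 0 -0.0215; 0 0.322 -1 0 0 0 -0.0215"

```text
time: 5.18
tool_pos: [0.4793, 0.1224, 0.1125]
ee_rot: [3.141, 0.003, 0.286]
wrist_force: [0.1, -0.3, -1.0]
width: 0.014
```

```bash
python3 - <<'E'
from h import *
go([.476,.133,.06],.288)
s=vision.snapshot('side'); crop(s,260,90,130,120,6,'ms5.png')
s=vision.snapshot('top'); crop(s,190,160,130,110,6,'mt5.png')
E
```

```text
t 5.18 pos [0.4793 0.1224 0.1125] rot [3.1412e+00 2.7000e-03 2.8590e-01] q [ 0.14  0.    1.64 -0.    1.5  -0.15] F [ 0.06 -0.25 -0.97] w 0.014
row [-2.000e-04 -4.470e-02  2.101e-01] [ 0.0001  0.0008 -0.0007] rows>= 1.2877115495754736 0.02732651430798749
```

View pics/ms5.png

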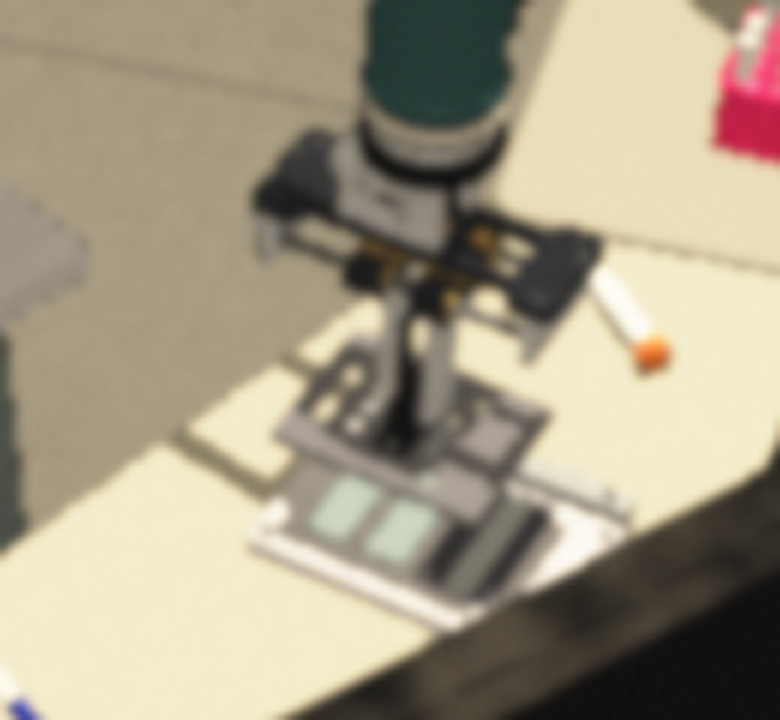

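View pics/mt5.png

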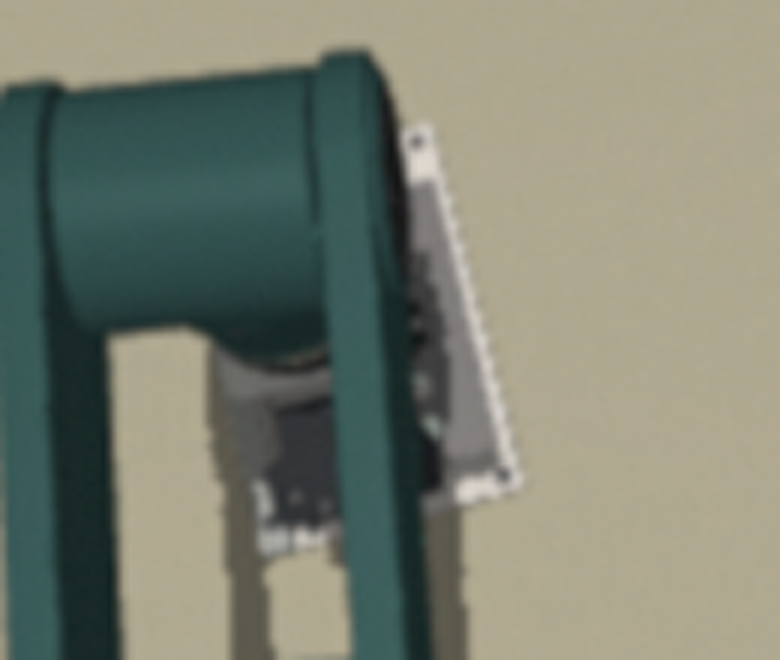

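servo_tool:
  targets: "0 0 0 0.07 0 0 0; 0 0 -0.01 0.14 0 0 -0.001; 0 0 -0.02 0.2 0 0 -0.001; 0 0 -0.02 0.23 0 0 -0.001; 0 0 -0.02 0.23 0 0 -0.001; 0 0 -0.02 0.23 0 0 -0.001"

```text
time: 5.78
tool_pos: [0.4788, 0.1262, 0.0563]
ee_rot: [3.141, 0.001, 0.286]
wrist_force: [0.9, -0.6, -1.6]
width: 0.0139
```

```bash
python3 - <<'E'
from h import *
go([.476,.133,.06],.288)
s=vision.snapshot('side'); crop(s,290,130,90,75,8,'ms6.png')
s=vision.snapshot('top'); crop(s,200,160,100,100,6,'mt6.png')
E
```

```text
t 5.78 pos [0.4788 0.1262 0.0563] rot [3.1413e+00 7.0000e-04 2.8630e-01] q [ 0.14  0.05  1.72 -0.    1.38 -0.14] F [ 0.86 -0.6  -1.62] w 0.0139
row [-0.003  -0.0292 -0.0146] [ 0.0001  0.0002 -0.0006] rows>= 0.19649032620409052 0.015185589661000433
```

View pics/ms6.png

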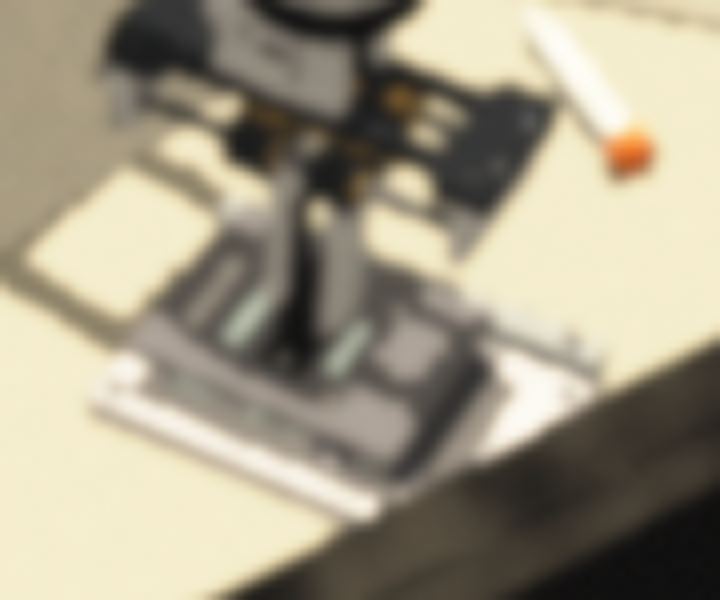

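View pics/mt6.png

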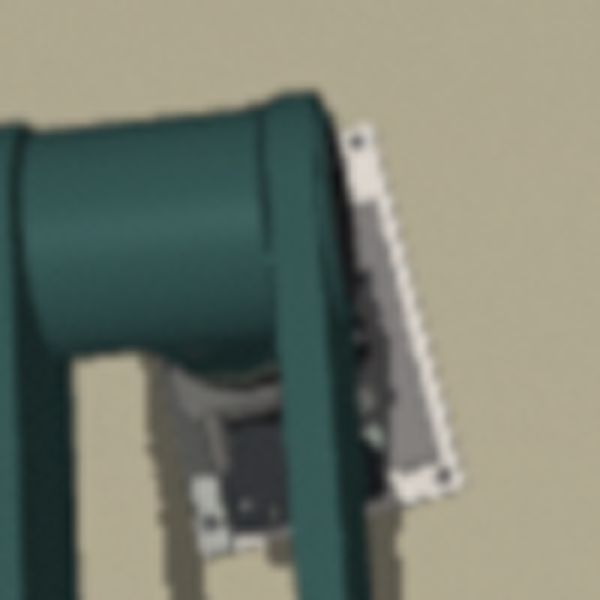

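```bash
cat > ov.py <<'E'
from h import *
import sys
def box(p,yaw,a,b0,b1,z):
    c,s=np.cos(yaw),np.sin(yaw)
    return np.array([[p[0]+c*x-s*y,p[1]+s*x+c*y,z] for x,y in((a,b1),(a,b0),(-a,b0),(-a,b1))])
def ov(tag,mz,dm={'top':(-.0003,-.0027),'side':(-.0002,.0024)}):
    o=get_obs(); t=np.array(o['tool_pos']); yaw=o['ee_rot'][2]
    for n,f,cr in (('top',(.4905,.1359,.289),(200,160,100,100,6)),('side',(.4937,.1426,.3006),(290,130,90,75,8))):
        s=vision.snapshot(n); u,v,w,h,k=cr
        im=np.ascontiguousarray(cv2.resize(s['image'][v:v+h,u:u+w],None,fx=k,fy=k,interpolation=cv2.INTER_CUBIC)[:,:,::-1])
        for P,col in ((box(f,f[2],.095,-.065,.05,.014),(0,0,255)),(box(t[:2]+dm[n],yaw,.065,-.0495,.0495,mz),(255,0,0)),(box(t[:2]+dm[n],yaw,.065,-.0495,.0495,mz+.006),(0,255,0))):
            q=((proj(s,P)-(u,v)+.5)*k-.5)
            cv2.polylines(im,[np.round(q*8).astype(np.int32)],True,col,1,cv2.LINE_AA,3)
        cv2.imwrite(f'pics/{tag}_{n}.png',im)
        fr=R.from_euler('z',f[2]).as_matrix()[:2,:2].T@(t[:2]+dm[n]-f[:2]); print(n,'mask in fixture',np.round(fr*1e3,1),'yaw',round(yaw-f[2],4))
E
python3 -c "
from ov import *
ov('o1',.0563-.0144)"
```

```text
top mask in fixture [-14.   -8.3] yaw -0.0023
side mask in fixture [-17.5  -8.7] yaw -0.0139
```

View pics/o1_side.png

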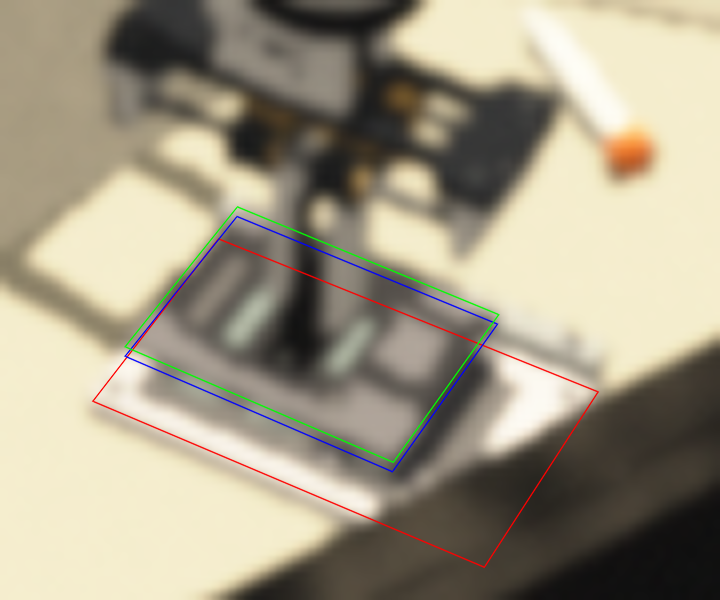

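View pics/o1_top.png

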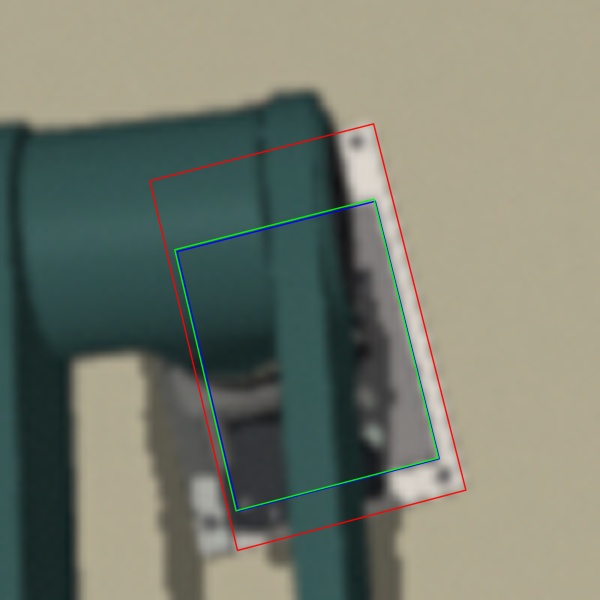

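```bash
python3 -c "
from h import *
s=vision.snapshot('side'); crop(s,300,150,60,50,13,'z.png')"
```

```text
(no output)
```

View pics/z.png

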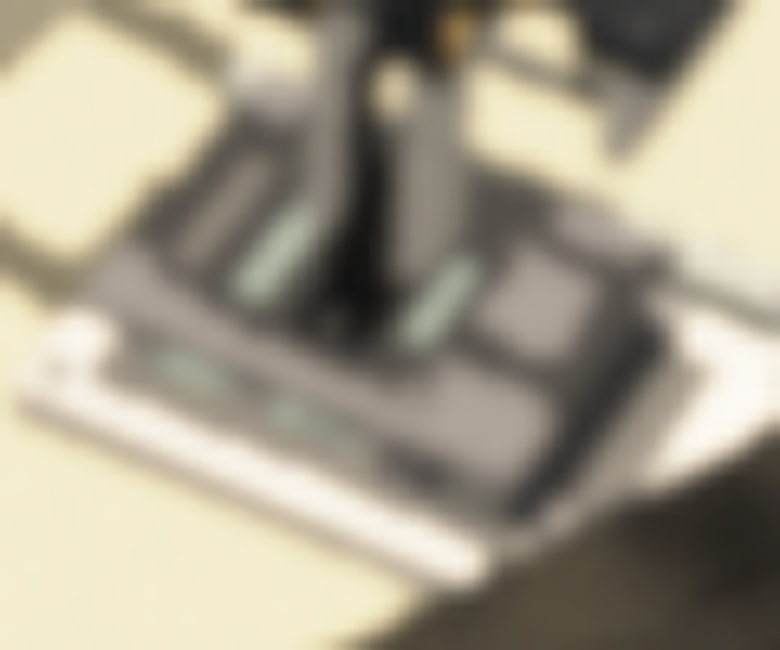

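```bash
cat >> h.py <<'E'
F=np.array([.4924,.1394]); FY=.291
def inf():
    o=get_obs(); Q=R.from_euler('z',FY).as_matrix()[:2,:2]
    print('t %.2f'%o['time'],'mask@fix(mm)',np.round(Q.T@(np.array(o['tool_pos'])[:2]-F)*1e3,2),'z',np.round(o['tool_pos'][2]*1e3,2),'rot',np.round(o['ee_rot'],4),'F fix',np.round(np.r_[Q.T@np.array(o['wrist_force'])[:2],o['wrist_force'][2]],2),'T',np.round(o['wrist_torque'],3),'w',round(o['width']*1e3,2))
def gof(x,y,z,tilt):
    inf(); o=get_obs(); Q=R.from_euler('z',FY).as_matrix()
    p=np.r_[F,0]+Q@np.array([x,y,z])/1e3
    R1=R.from_matrix(Q)*R.from_euler('y',-tilt)*R.from_euler('x',np.pi)
    R0=R.from_euler('xyz',o['ee_rot'])
    print('row',np.round(R0.inv().apply(p-o['tool_pos'])/.25,4),np.round((R0.inv()*R1).as_rotvec()/np.pi,4))
E
python3 -c "
from h import *
gof(-16,-3,37,.05)"
```

```text
t 6.03 mask@fix(mm) [-15.82  -8.23] z 57.62 rot [ 3.1411e+00 -2.2000e-03  2.8720e-01] F fix [-0.35 -1.04 -1.97] T [-0.066 -0.074  0.004] w 13.73
row [-0.001  -0.021   0.0825] [ 0.0002  0.0152 -0.0012]
```

servo_tool:
  targets: "0 0 -0.004 0.02 0 0.004 0; 0 0 -0.01 0.04 0 0.009 -0.001; 0 0 -0.016 0.06 0 0.0152 -0.001; 0 0 -0.021 0.078 0 0.0152 -0.001; 0 0 -0.021 0.078 0 0.0152 -0.001; 0 0 -0.021 0.078 0 0.0152 -0.001"

```text
time: 6.53
tool_pos: [0.477, 0.1321, 0.0367]
ee_rot: [3.141, -0.047, 0.291]
wrist_force: [0.7, -0.1, -1.5]
width: 0.014
```

```bash
python3 -c "
from h import *
gof(-16,-1,36,.05)
from ov import *
ov('o2',.023)
inf()"
```

```text
t 6.53 mask@fix(mm) [-16.8   -2.56] z 36.74 rot [ 3.1415 -0.0472  0.2908] F fix [ 0.59 -0.3  -1.54] T [-0.089 -0.037 -0.005] w 14.0
row [ 0.0031 -0.0063  0.0031] [ 0.      0.0009 -0.0001]
top mask in fixture [-15.   -2.3] yaw 0.0018
side mask in fixture [-18.5  -2.7] yaw -0.0098
t 6.63 mask@fix(mm) [-16.18  -2.75] z 37.31 rot [ 3.1413 -0.0484  0.2907] F fix [0.44 0.22 0.16] T [-0.058 -0.038  0.039] w 13.54
```

View pics/o2_side.png

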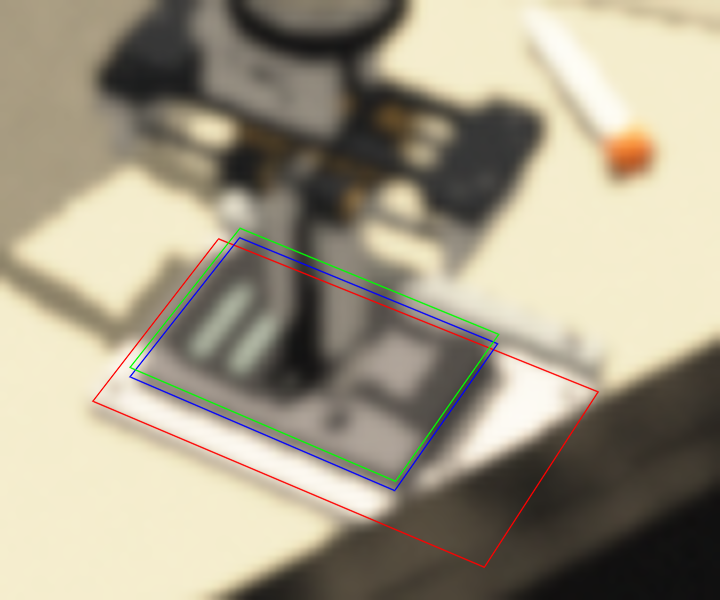

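View pics/o2_top.png

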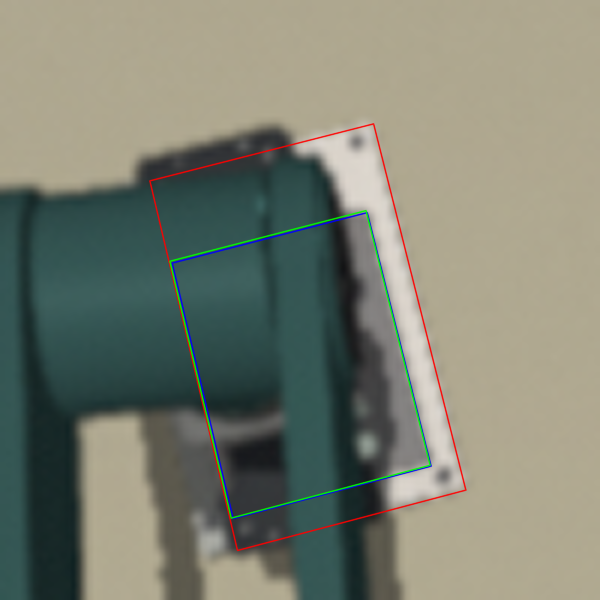

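servo_tool:
  targets: "0 0 -0.002 0.004 0 0.001 0; 0 0 -0.004 0.008 0 0.001 0; 0 0 -0.006 0.012 0 0.001 0; 0 0 -0.008 0.012 0 0.001 0; 0 0 -0.008 0.012 0 0.001 0; 0 0 -0.008 0.012 0 0.001 0"

```text
time: 7.13
tool_pos: [0.4769, 0.134, 0.034]
ee_rot: [3.141, -0.051, 0.291]
wrist_force: [0.3, 0.7, -2.1]
width: 0.0135
```

```bash
python3 -c "
from h import *
inf()"
```

```text
t 7.13 mask@fix(mm) [-16.42  -0.68] z 33.96 rot [ 3.1414 -0.0509  0.2906] F fix [ 0.46  0.6  -2.05] T [ 0.006 -0.024  0.075] w 13.55
```

servo_tool:
  targets: "0 0 -0.001 0 0 0 0; 0 0 -0.002 0 0 0 0; 0 0 -0.002 0 0 0 0; 0 0 -0.002 0 0 0 0"

```text
time: 7.47
tool_pos: [0.4767, 0.1345, 0.034]
ee_rot: [3.141, -0.051, 0.291]
wrist_force: [-0.7, 0.2, -1.0]
width: 0.0138
```

```bash
python3 -c "
from h import *
inf()"
```

```text
t 7.47 mask@fix(mm) [-16.46  -0.2 ] z 33.97 rot [ 3.1414 -0.0509  0.2906] F fix [-0.59  0.34 -0.96] T [-0.022 -0.073  0.019] w 13.75
```

servo_tool:
  targets: "0 0 -0.001 0 0 0 0; 0 0 -0.002 0 0 0 0; 0 0 -0.002 0 0 0 0; 0 0 -0.002 0 0 0 0"

```text
time: 7.8
tool_pos: [0.4766, 0.135, 0.034]
ee_rot: [3.141, -0.051, 0.291]
wrist_force: [1.2, 0.1, -1.0]
width: 0.014
```

servo_tool:
  targets: "0 0 -0.001 0 0 0 0; 0 0 -0.002 0 0 0 0; 0 0 -0.002 0 0 0 0; 0 0 -0.002 0 0 0 0"

```text
time: 8.13
tool_pos: [0.4764, 0.1355, 0.034]
ee_rot: [3.141, -0.051, 0.291]
wrist_force: [-0.1, 0.0, -2.2]
width: 0.0142
```

```bash
python3 -c "
from h import *
inf()"
```

```text
t 8.13 mask@fix(mm) [-16.47   0.82] z 33.96 rot [ 3.1414 -0.0509  0.2906] F fix [-0.08  0.02 -2.25] T [-0.019 -0.05  -0.008] w 14.18
```

servo_tool:
  targets: "0 0 -0.001 0 0 0 0; 0 0 -0.002 0 0 0 0; 0 0 -0.002 0 0 0 0; 0 0 -0.002 0 0 0 0"

```text
time: 8.47
tool_pos: [0.4764, 0.1358, 0.034]
ee_rot: [3.141, -0.051, 0.291]
wrist_force: [0.6, 0.2, -0.9]
width: 0.0145
```

servo_tool:
  targets: "0 0 -0.001 0 0 0 0; 0 0 -0.002 0 0 0 0; 0 0 -0.002 0 0 0 0; 0 0 -0.002 0 0 0 0"

```text
time: 8.8
tool_pos: [0.4764, 0.1361, 0.0341]
ee_rot: [3.141, -0.051, 0.291]
wrist_force: [1.0, -1.8, -0.9]
width: 0.0137
```

```bash
python3 -c "
from h import *
inf()"
```

```text
t 8.80 mask@fix(mm) [-16.28   1.4 ] z 34.07 rot [ 3.1406 -0.0513  0.2907] F fix [ 0.46 -2.06 -0.92] T [-0.461 -0.285  0.125] w 13.73
```

servo_tool:
  targets: "0 0 0.001 0.002 0 0 0; 0 0 0.001 0.004 0 0 0; 0 0 0.001 0.006 0 0 0; 0 0 0.001 0.006 0 0 0; 0 0 0.001 0.006 0 0 0"

```text
time: 9.22
tool_pos: [0.4763, 0.1361, 0.0325]
ee_rot: [3.141, -0.051, 0.291]
wrist_force: [1.1, -3.3, -0.5]
width: 0.0136
```

```bash
python3 -c "
from h import *
inf()"
```

```text
t 9.22 mask@fix(mm) [-16.34   1.41] z 32.47 rot [ 3.1411 -0.051   0.2906] F fix [ 0.14 -3.53 -0.49] T [-0.506 -0.269  0.083] w 13.57
```

servo_tool:
  targets: "0 0 0 0.001 0 0 0; 0 0 0 0.002 0 0 0; 0 0 0 0.002 0 0 0; 0 0 0 0.002 0 0 0"

```text
time: 9.55
tool_pos: [0.4763, 0.1361, 0.032]
ee_rot: [3.141, -0.051, 0.291]
wrist_force: [0.3, -4.1, -1.6]
width: 0.0136
```

```bash
python3 -c "
from h import *
inf()"
```

```text
t 9.55 mask@fix(mm) [-16.35   1.46] z 31.95 rot [ 3.1412 -0.0509  0.2906] F fix [-0.87 -4.01 -1.65] T [-0.548 -0.252  0.231] w 13.56
```

servo_tool:
  targets: "0 0 0.001 0 0 0 0; 0 0 0.002 0.001 0 0 0; 0 0 0.002 0.002 0 0 0; 0 0 0.002 0.002 0 0 0; 0 0 0.002 0.002 0 0 0"

```text
time: 9.97
tool_pos: [0.4763, 0.1359, 0.0316]
ee_rot: [-3.141, -0.051, 0.291]
wrist_force: [-0.5, -1.4, 0.9]
width: 0.014
```

```bash
python3 -c "
from h import *
inf()"
```

```text
t 9.97 mask@fix(mm) [-16.42   1.26] z 31.55 rot [-3.1413 -0.0508  0.2905] F fix [-0.9  -1.14  0.86] T [-0.281 -0.041  0.058] w 14.04
```

servo_tool:
  targets: "0 0 0 0.001 0 0 0; 0 0 0 0.002 0 0 0; 0 0 0 0.002 0 0 0; 0 0 0 0.002 0 0 0"

```text
time: 10.3
tool_pos: [0.4764, 0.1359, 0.0315]
ee_rot: [-3.141, -0.051, 0.291]
wrist_force: [-2.3, -1.7, 5.8]
width: 0.0139
```

```bash
python3 -c "
from h import *
inf()"
```

```text
t 10.30 mask@fix(mm) [-16.37   1.27] z 31.49 rot [-3.1414 -0.0508  0.2907] F fix [-2.71 -0.98  5.85] T [-0.297  0.466  0.063] w 13.89
```

servo_tool:
  targets: "0 0 0 -0.001 0 0 0; 0 0 0 -0.001 0 0 0; 0.19 0 0 -0.001 0 0 0; 0.19 0 0 -0.001 0 0 0; 0.19 0 0 -0.001 0 0 0; 0.19 0 0 -0.001 0 0 0; 0.19 0 0 -0.001 0 0 0"

```text
time: 10.88
tool_pos: [0.4764, 0.1358, 0.0309]
ee_rot: [-3.142, -0.051, 0.291]
wrist_force: [0.6, -0.9, 0.0]
width: 0.0181
```

```bash
python3 -c "
from ov import *
inf()
ov('o3',.0172)
s=vision.snapshot('side'); crop(s,300,150,60,50,13,'z3.png')"
```

```text
t 10.88 mask@fix(mm) [-16.34   1.16] z 30.9 rot [-3.1415 -0.0507  0.2905] F fix [ 0.27 -1.05  0.02] T [-0.039 -0.05   0.066] w 18.05
top mask in fixture [-14.6   1.4] yaw 0.0015
side mask in fixture [-18.   1.] yaw -0.0101
```

View pics/o3_side.png

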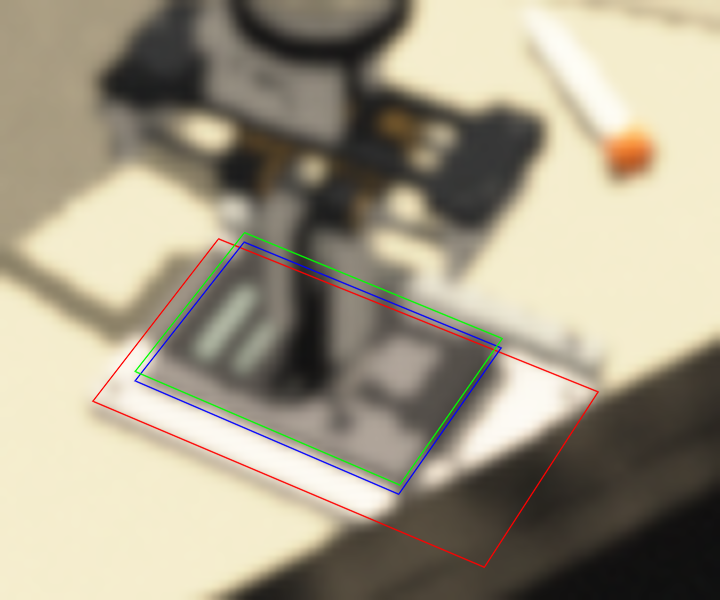

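View pics/o3_top.png

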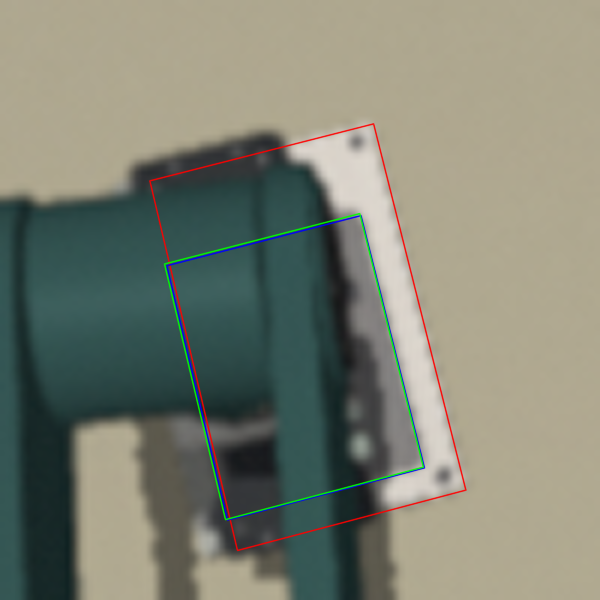

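servo_tool:
  targets: "0.19 0.003 0 0 0 0 0; 0.19 0.006 0 0 0 0 0; 0.19 0.009 0 0 0 0 0; 0.19 0.012 0 0.001 0 0 0; 0.19 0.015 0 0.001 0 0 0; 0.19 0.018 0 0.001 0 0 0; 0.19 0.021 0 0.001 0 0 0; 0.19 0.024 0 0.001 0 0 0; 0.19 0.027 -0.001 0.001 0 0 0; 0.19 0.03 -0.001 0.002 0 0 0; 0.19 0.033 -0.001 0.002 0 0 0; 0.19 0.036 -0.001 0.002 0 0 0"

```text
time: 12.03
tool_pos: [0.4851, 0.1386, 0.0311]
ee_rot: [3.141, -0.051, 0.291]
wrist_force: [0.1, -1.1, -1.3]
width: 0.0177
```

```bash
python3 -c "
from ov import *
inf()
ov('o4',.0172,{'top':(-.0003+.0019,-.0027+.0006),'side':(-.0002+.0019,.0024+.0006)})
"
```

```text
t 12.03 mask@fix(mm) [-7.27  1.32] z 31.12 rot [ 3.1414 -0.0508  0.2906] F fix [-0.22 -1.03 -1.27] T [-0.079  0.036  0.033] w 17.67
top mask in fixture [-3.5  1.6] yaw 0.0016
side mask in fixture [-6.9  1.1] yaw -0.01
```

View pics/o4_side.png

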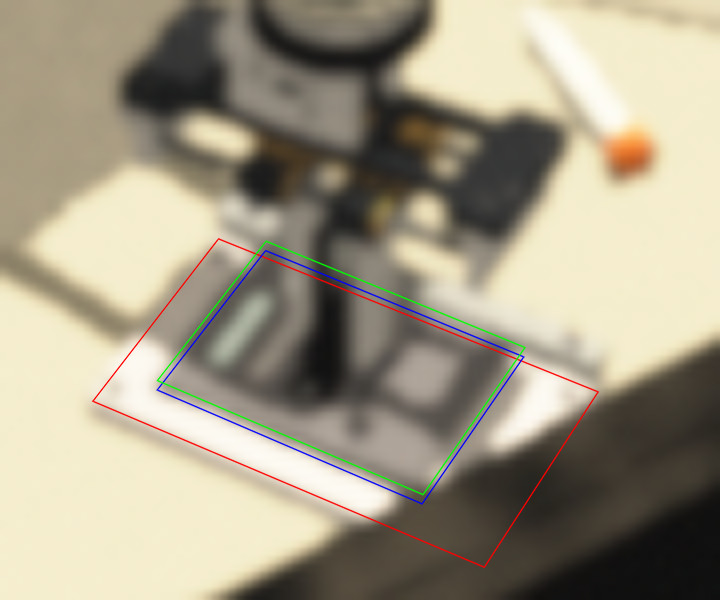

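servo_tool:
  targets: "0.19 0.002 0 0 0 0 0; 0.19 0.004 0 0 0 0 0; 0.19 0.006 0 0 0 0 0; 0.19 0.008 0 0 0 0 0; 0.19 0.01 0 0.001 0 0 0; 0.19 0.012 0 0.001 0 0 0; 0.19 0.014 0 0.001 0 0 0; 0.19 0.016 0 0.001 0 0 0; 0.19 0.018 0 0.001 0 0 0; 0.19 0.02 0 0.001 0 0 0; 0.19 0.022 0 0.001 0 0 0; 0.19 0.024 0 0.001 0 0 0"

```text
time: 13.13
tool_pos: [0.4908, 0.1403, 0.0312]
ee_rot: [3.141, -0.051, 0.291]
wrist_force: [-0.4, 0.5, 0.4]
width: 0.0177
```

```bash
python3 -c "
from ov import *
inf()
ov('o5',.0172,{'top':(-.0003-.0019,-.0027-.0006),'side':(-.0002-.0019,.0024-.0006)})
"
```

```text
t 13.13 mask@fix(mm) [-1.24  1.29] z 31.18 rot [ 3.1414 -0.0509  0.2906] F fix [-0.24  0.58  0.36] T [-0.059  0.037  0.013] w 17.68
top mask in fixture [-1.5  1.6] yaw 0.0016
side mask in fixture [-4.9  1. ] yaw -0.01
```

View pics/o5_side.png

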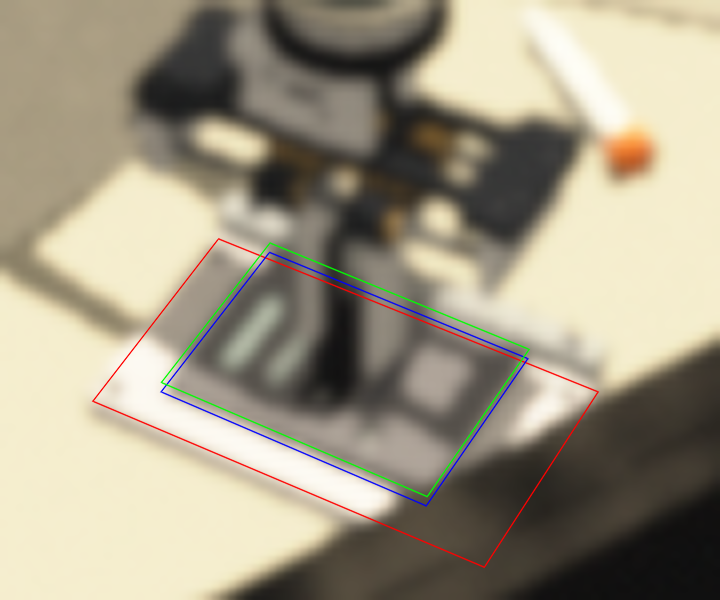

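View pics/o5_top.png

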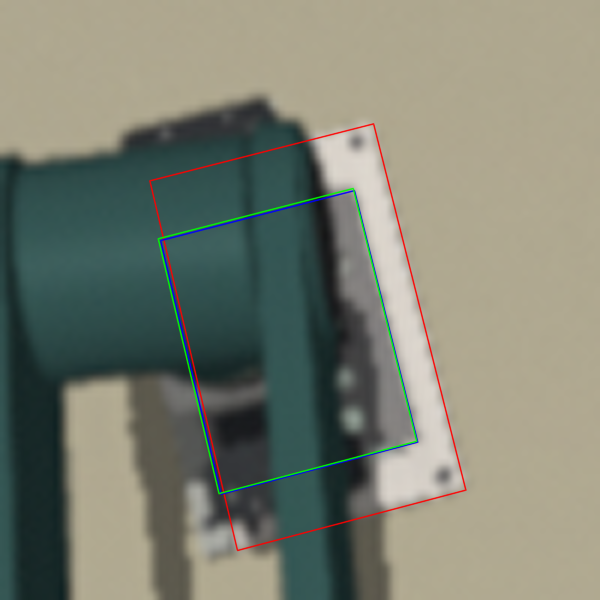

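servo_tool:
  targets: "0.19 0.002 0 0 0 0 0; 0.19 0.004 0 0 0 0 0; 0.19 0.006 0 0 0 0 0; 0.19 0.008 0 0 0 0 0; 0.19 0.01 0 0 0 0 0; 0.19 0.012 0 0.001 0 0 0; 0.19 0.012 0 0.001 0 0 0"

```text
time: 13.82
tool_pos: [0.4941, 0.1412, 0.0313]
ee_rot: [3.141, -0.052, 0.291]
wrist_force: [0.2, -0.5, 0.9]
width: 0.018
```

```bash
python3 -c "
from h import *
inf()"
```

```text
t 13.82 mask@fix(mm) [2.11 1.25] z 31.32 rot [ 3.1413 -0.0517  0.2906] F fix [ 0.01 -0.54  0.85] T [-0.02  -0.026  0.018] w 18.05
```

servo_tool:
  targets: "0.19 0.002 0 0 0 0 0; 0.19 0.004 0 0 0 0 0; 0.19 0.006 0 0 0 0 0; 0.19 0.008 0 0 0 0 0; 0.19 0.008 0 0 0 0 0"

```text
time: 14.23
tool_pos: [0.4957, 0.1417, 0.0313]
ee_rot: [3.141, -0.051, 0.291]
wrist_force: [-0.0, -0.2, 0.6]
width: 0.0178
```

```bash
python3 -c "
from ov import *
inf()
ov('o6',.0172,{'top':(-.0003-.0019,-.0027-.0006),'side':(-.0002-.0019,.0024-.0006)})
"
```

```text
t 14.23 mask@fix(mm) [3.85 1.28] z 31.29 rot [ 3.1414 -0.0511  0.2905] F fix [-0.08 -0.21  0.62] T [-0.029 -0.092 -0.017] w 17.82
top mask in fixture [3.6 1.6] yaw 0.0015
side mask in fixture [0.2 0.9] yaw -0.0101
```

View pics/o6_side.png

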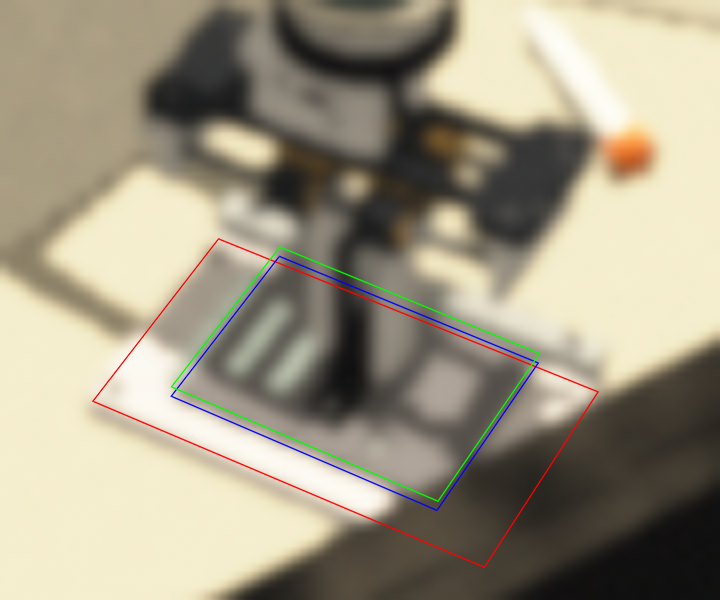

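servo_tool:
  targets: "0.19 0.002 0 0 0 0 0; 0.19 0.004 0 0 0 0 0; 0.19 0.006 0 0 0 0 0; 0.19 0.006 0 0 0 0 0"

```text
time: 14.67
tool_pos: [0.4969, 0.1421, 0.0312]
ee_rot: [3.141, -0.051, 0.291]
wrist_force: [-0.5, -1.1, 0.7]
width: 0.018
```

servo_tool:
  targets: "0.19 0.002 0 0 0 0 0; 0.19 0.004 0 0 0 0 0; 0.19 0.006 0 0 0 0 0; 0.19 0.006 0 0 0 0 0"

```text
time: 15.0
tool_pos: [0.4975, 0.1423, 0.0311]
ee_rot: [3.141, -0.048, 0.291]
wrist_force: [-4.8, -1.2, 1.8]
width: 0.0178
```

```bash
python3 -c "
from ov import *
inf()
ov('o7',.0172,{'top':(-.0003-.0019,-.0027-.0006),'side':(-.0002-.0019,.0024-.0006)})
s=vision.snapshot('side'); crop(s,300,150,60,50,13,'z7.png')"
```

```text
t 15.00 mask@fix(mm) [5.69 1.3 ] z 31.14 rot [ 3.1414 -0.0484  0.2907] F fix [-4.89  0.26  1.75] T [-0.319  0.781  0.   ] w 17.82
top mask in fixture [5.5 1.6] yaw 0.0017
side mask in fixture [2.  0.9] yaw -0.0099
```

View pics/z7.png

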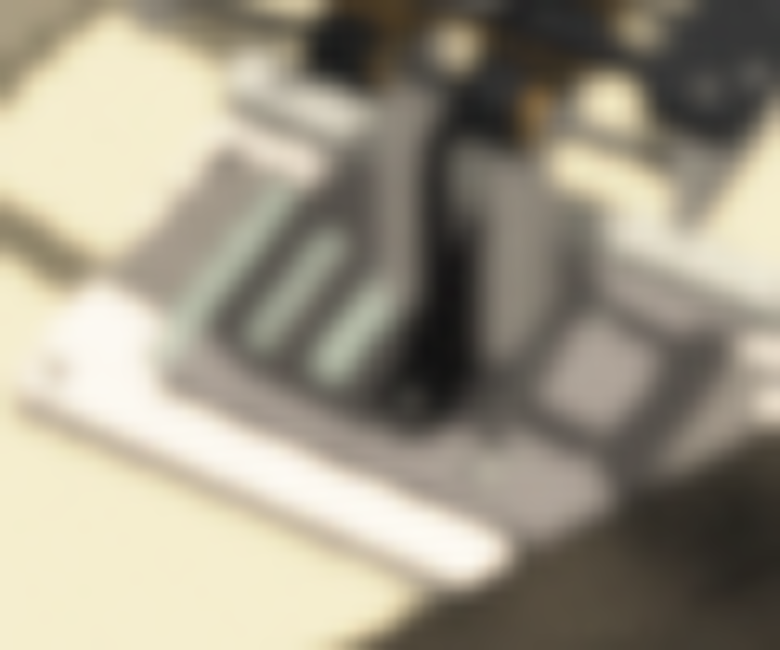

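servo_tool:
  targets: "0.19 -0.002 0 0 0 0 0; 0.19 -0.005 0 0 0 0 0; 0.19 -0.008 0 0 0 -0.008 0; 0.19 -0.008 0 0 0 -0.016 0; 0.19 -0.008 0 0 0 -0.016 0; 0.19 -0.008 0 0 0 -0.016 0"

```text
time: 15.65
tool_pos: [0.4973, 0.1423, 0.0314]
ee_rot: [3.141, -0.003, 0.291]
wrist_force: [-1.5, -0.2, 1.0]
width: 0.018
```

```bash
python3 -c "
from ov import *
inf()
ov('o8',.014,{'top':(-.0003,-.0027),'side':(-.0002,.0024)})
s=vision.snapshot('side'); crop(s,300,150,60,50,13,'z8.png')"
```

```text
t 15.65 mask@fix(mm) [5.56 1.32] z 31.38 rot [ 3.1414e+00 -2.5000e-03  2.9070e-01] F fix [-1.52  0.26  0.95] T [-0.122  0.188 -0.019] w 17.96
top mask in fixture [7.3 1.6] yaw 0.0017
side mask in fixture [3.9 0.9] yaw -0.0099
```

View pics/z8.png

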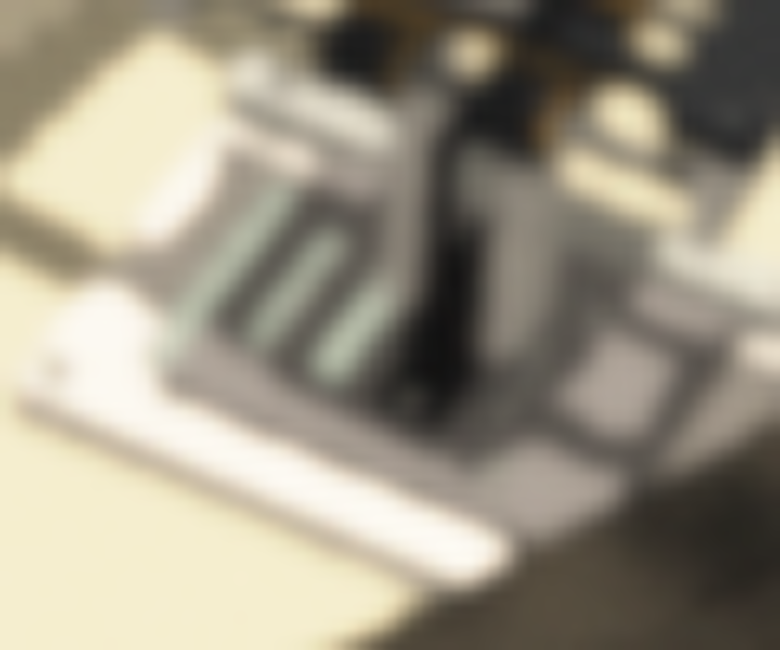

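View pics/o8_top.png

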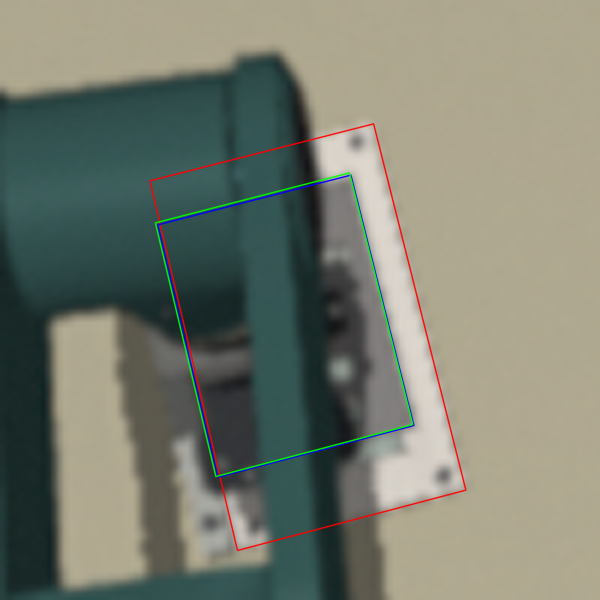

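View pics/o8_side.png

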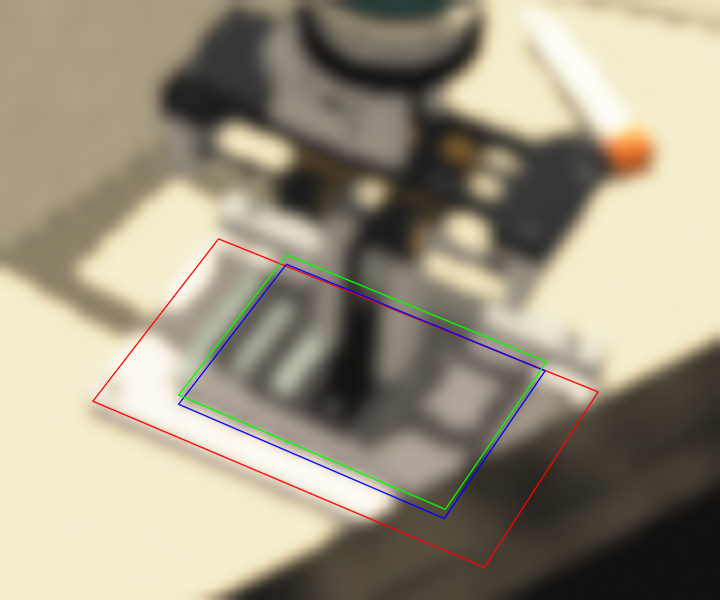

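servo_tool:
  targets: "0.19 -0.004 0 0 0 0 0; 0.19 -0.008 0 0 0 0 0; 0.19 -0.008 0 0 0 0 0; 0.4 -0.008 0 0 0 0 0; 0.4 -0.008 0 0 0 0 0; 0.4 -0.008 0 0 0 0 0; 0.4 -0.008 0 -0.05 0 0 0; 0.4 -0.008 0 -0.15 0 0 0; 0.4 -0.008 0 -0.3 0 0 0; 0.4 -0.008 0 -0.45 0 0 0; 0.4 -0.008 0 -0.5 0 0 0; 0.4 -0.008 0 -0.5 0 0 0"

```text
time: 16.8
tool_pos: [0.4973, 0.1419, 0.1612]
ee_rot: [3.14, -0.01, 0.291]
wrist_force: [0.2, 0.8, -0.1]
width: 0.0376
```

servo_tool:
  targets: "0.4 0 0.1 -0.05 0 0 0; 0.4 0 0.2 -0.1 0 0 0; 0.4 0 0.35 -0.1 0 0 0; 0.4 0 0.5 -0.1 0 0 0; 0.4 0 0.65 -0.1 0 0 0; 0.4 0 0.8 -0.1 0 0 0; 0.4 0 0.9 -0.1 0 0 0; 0.4 0 0.9 -0.1 0 0 0; 0.4 0 0.9 -0.1 0 0 0"

```text
time: 17.55
tool_pos: [0.558, -0.075, 0.1783]
ee_rot: [-3.139, 0.003, 0.288]
wrist_force: [0.6, -0.2, 0.0]
width: 0.0376
```

```bash
python3 -c "
from ov import *
inf()
s=vision.snapshot('side'); crop(s,290,140,90,75,8,'s9.png')
s=vision.snapshot('top'); crop(s,210,170,80,90,6,'t9.png')"
```

```text
t 17.55 mask@fix(mm) [   1.33 -224.17] z 178.29 rot [-3.1388  0.0035  0.2879] F fix [ 0.47 -0.37  0.  ] T [ 0.028 -0.135 -0.018] w 37.62
```

View pics/s9.png

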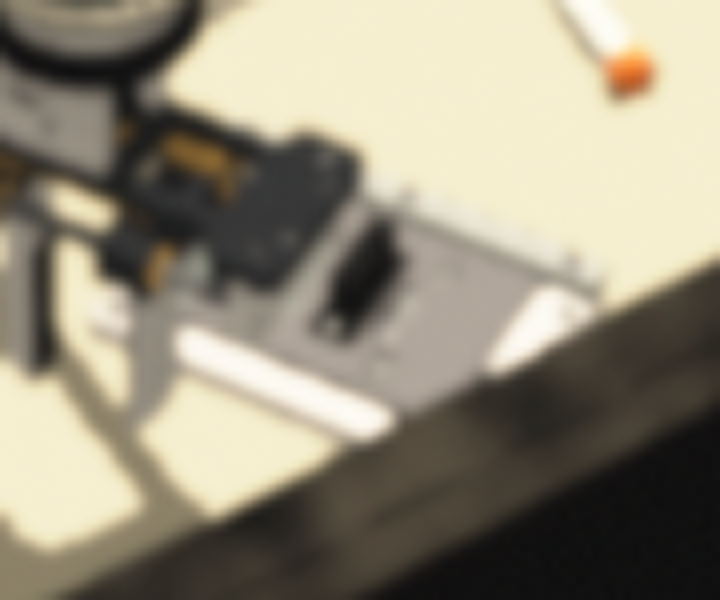

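View pics/t9.png

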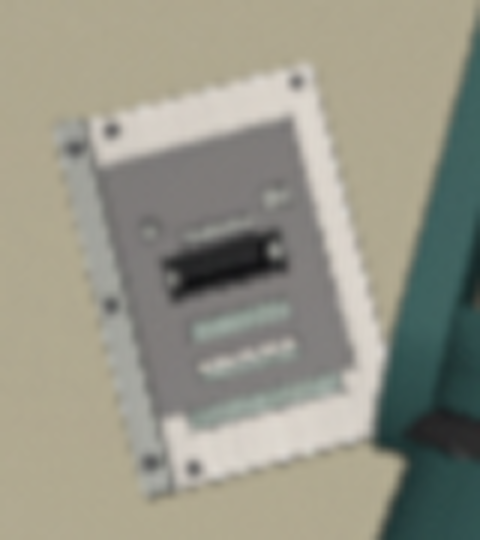

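servo_tool:
  targets: "0.4 -0.1 0.1 -0.1 0 0 0; 0.4 -0.25 0.2 -0.2 0 0 0; 0.4 -0.4 0.3 -0.2 0 0 0; 0.4 -0.5 0.4 -0.2 0 0 0; 0.4 -0.5 0.5 -0.2 0 0 0; 0.4 -0.5 0.6 -0.2 0 0 0; 0.4 -0.5 0.6 -0.2 0 0 0; 0.4 -0.5 0.6 -0.2 0 0 0"

```text
time: 18.32
tool_pos: [0.4821, -0.2528, 0.2305]
ee_rot: [-3.14, -0.0, 0.291]
wrist_force: [-0.1, 0.0, -0.5]
width: 0.0376
```

```bash
python3 -c "
from ov import *
inf()
s=vision.snapshot('side'); crop(s,295,145,75,60,10,'s10.png'); cv2.imwrite('pics/s10f.png',s['image'][:,:,::-1])
s=vision.snapshot('top'); crop(s,215,175,70,85,9,'t10.png')
cv2.imwrite('pics/t10f.png',s['image'][:,:,::-1])"
```

```text
t 18.32 mask@fix(mm) [-122.41 -372.76] z 230.49 rot [-3.140e+00 -1.000e-04  2.908e-01] F fix [-0.08  0.03 -0.48] T [-0.021 -0.083  0.003] w 37.61
```

View pics/s10.png

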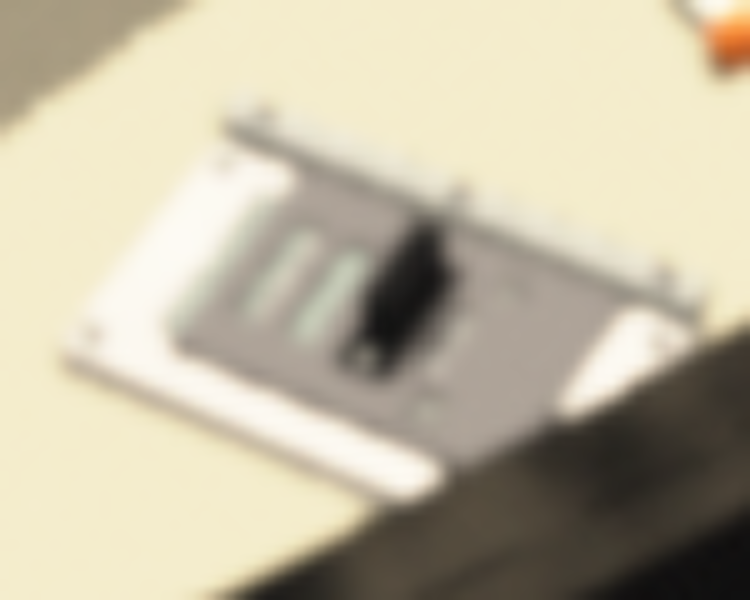

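View pics/t10.png

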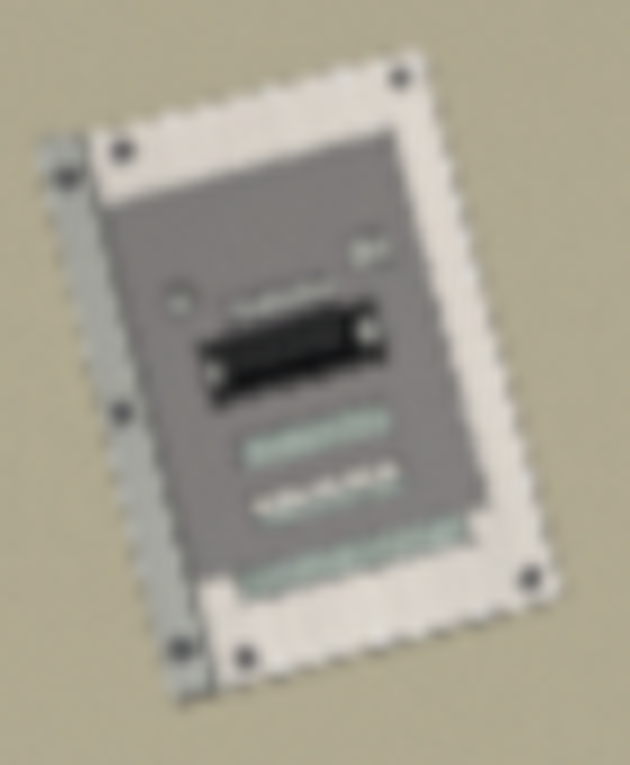

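View pics/t10f.png

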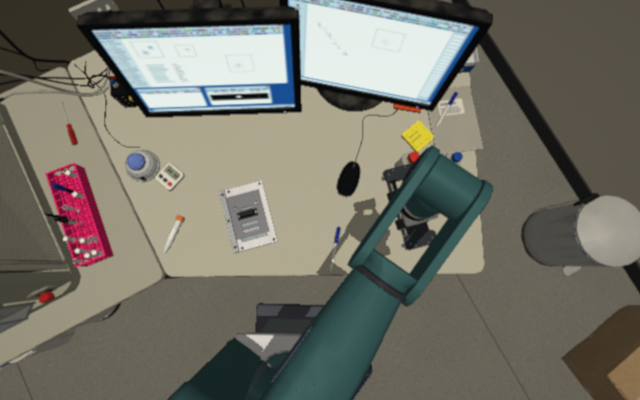

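```bash
cat > seat.py <<'E'
from h import *
from scipy.optimize import least_squares
st=vision.snapshot('top'); ss=vision.snapshot('side')
px=lambda a,k,o:(np.array(a,float)+.5)/k-.5+np.array(o)
T=lambda a:px(a,9,(215,175)); S=lambda a:px(a,10,(295,145))
# points in fixture frame / mask frame
fx=[(0,(.095,-.065,.014),T((418,52))),(0,(-.095,-.065,.014),T((560,600))),(0,(-.095,.05,.014),T((214,695))),(0,(.095,.05,.014),T((92,133))),
    (1,(-.095,-.065,.014),S((66,352))),(1,(-.095,.05,.028),S((228,122))),(1,(.095,.05,.028),S((702,305)))]
a,b=.065,.0495
mk=[(0,(a,b,.006),T((105,207))),(0,(a,-b,.006),T((395,130))),(0,(-a,-b,.006),T((485,505))),
    (1,(a,b,.006),S((622,303))),(1,(-a,-b,.006),S((182,345)))]
grip=[(0,(0,.022,.036),T((203,372))),(0,(0,-.022,.036),T((378,328)))]
for tilt in (0,.05):
    def f(p):
        r=[]
        for cam,P,uv in fx+[(c,np.r_[p[6],p[7],.014+.065*np.sin(tilt)]+R.from_euler('zy',[p[8],-tilt]).apply(P),uv) for c,P,uv in mk]:
            F=p[3*cam:3*cam+3]; W=np.r_[F[0],F[1],0]+R.from_euler('z',F[2]).apply(P)
            r+=list(proj((st,ss)[cam],W)[0]-uv)
        return np.array(r)
    q=least_squares(f,[.49,.136,.29,.493,.142,.29,0,0,0]); print(tilt,q.cost,np.round(q.x,4)); print(np.round(f(q.x).reshape(-1,2),2).tolist())
    # predicted slot/edge line: -y edge at far corner, far-edge line
    for P in((a,b,.006),(a,-b,.006),(-a,-b,.006)):
        p=q.x; W=np.r_[p[3],p[4],0]+R.from_euler('z',p[5]).apply(np.r_[p[6],p[7],.014+.065*np.sin(tilt)]+R.from_euler('zy',[p[8],-tilt]).apply(P))
        print('side crop',np.round((proj(ss,W)[0]-(295,145)+.5)*10-.5))
E
python3 seat.py
```

```text
0 1.8837121666948178 [ 0.4903  0.1372  0.2855  0.4932  0.1437  0.3074  0.0046 -0.0007  0.0024]
[[0.47, -0.09], [-0.16, 0.11], [0.18, -0.5], [-0.63, 0.27], [0.11, -0.16], [-0.48, -0.27], [0.06, 0.34], [-0.21, -0.24], [-0.05, 0.07], [0.39, 0.38], [1.06, -0.33], [-0.75, 0.29]]
side crop [633. 300.]
side crop [511. 486.]
side crop [174. 348.]
0.05 3.1033430516176255 [ 0.49    0.1373  0.2876  0.494   0.1429  0.2991  0.0046 -0.0015 -0.0062]
[[0.36, -0.03], [-0.14, 0.14], [0.21, -0.39], [-0.73, 0.41], [0.06, -0.13], [-0.29, -0.15], [0.07, 0.76], [-0.29, -0.61], [0.1, -0.13], [0.49, 0.6], [1.14, -0.97], [-0.98, 0.37]]
side crop [633. 293.]
side crop [507. 479.]
side crop [172. 349.]
```

Vision favours "flat" only weakly, with about 1 px of residual. I'll check by lightly touching the mask's far end with shut fingers: z should read about 20 mm if seated, about 25.5 mm if still on the pin tips.

```bash
python3 -c "
from h import *
gof(53,1.2,150,0)"
```

```text
t 18.52 mask@fix(mm) [-121.8  -371.94] z 231.33 rot [-3.1413e+00 -8.0000e-04  2.9310e-01] F fix [ 0.22 -0.01  0.68] T [ 0.017 -0.132  0.036] w 37.59
row [ 0.7021 -1.491   0.3263] [-0.0001 -0.0003  0.0007]
```

servo_tool:
  targets: "0 0.02 -0.1 0 0 0 0; 0 0.05 -0.2 0 0 0 0; 0 0.1 -0.35 0 0 0 0; 0 0.17 -0.5 0 0 0 0; 0 0.25 -0.65 0 0 0 0; 0 0.35 -0.8 0 0 0 0; 0 0.45 -0.92 0.1 0 0 0; 0 0.5 -1 0.1 0 0 0; 0 0.5 -1 0.1 0 0 0; 0 0.5 -1 0.1 0 0 0"

```text
time: 19.35
tool_pos: [0.5297, 0.024, 0.2058]
ee_rot: [-3.142, 0.001, 0.296]
wrist_force: [0.8, -0.5, 0.3]
width: 0.0006
```

```bash
python3 -c "
from h import *
gof(53,1.2,60,0)"
```

```text
t 19.35 mask@fix(mm) [   2.65 -121.21] z 205.8 rot [-3.1416e+00  7.0000e-04  2.9560e-01] F fix [ 0.61 -0.71  0.34] T [-0.097 -0.044 -0.   ] w 0.58
row [ 0.2041 -0.4887  0.5831] [-0.      0.0002  0.0015]
```

servo_tool:
  targets: "0 0.07 -0.15 0 0 0 0; 0 0.14 -0.3 0 0 0 0; 0 0.2 -0.42 0 0 0 0.0015; 0 0.204 -0.489 0 0 0 0.0015; 0 0.204 -0.489 0.1 0 0 0.0015; 0 0.204 -0.489 0.23 0 0 0.0015; 0 0.204 -0.489 0.36 0 0 0.0015; 0 0.204 -0.489 0.48 0 0 0.0015; 0 0.204 -0.489 0.58 0 0 0.0015; 0 0.204 -0.489 0.58 0 0 0.0015; 0 0.204 -0.489 0.58 0 0 0.0015; 0 0.204 -0.489 0.58 0 0 0.0015"

```text
time: 20.35
tool_pos: [0.5457, 0.153, 0.0638]
ee_rot: [3.141, -0.004, 0.285]
wrist_force: [0.6, -0.9, -0.2]
width: 0.0003
```

```bash
python3 -c "
from h import *
gof(53,1.2,29,0)"
```

```text
t 20.35 mask@fix(mm) [54.97 -2.26] z 63.76 rot [ 3.1408 -0.0043  0.2851] F fix [ 0.28 -1.07 -0.21] T [-0.013 -0.068  0.045] w 0.29
row [-0.0085 -0.0139  0.139 ] [ 0.0003 -0.0014 -0.0019]
```

servo_tool:
  targets: "0 -0.008 -0.014 0.04 0 -0.001 -0.002; 0 -0.008 -0.014 0.08 0 -0.001 -0.002; 0 -0.008 -0.014 0.12 0 -0.001 -0.002; 0 -0.008 -0.014 0.138 0 -0.001 -0.002; 0 -0.008 -0.014 0.138 0 -0.001 -0.002; 0 -0.008 -0.014 0.138 0 -0.001 -0.002"

```text
time: 20.85
tool_pos: [0.5409, 0.1561, 0.0261]
ee_rot: [3.142, 0.004, 0.292]
wrist_force: [-0.3, -0.5, 0.3]
width: 0.0003
```

servo_tool:
  targets: "0 0 0 0.002 0 0 0; 0 0 0 0.004 0 0 0; 0 0 0 0.006 0 0 0; 0 0 0 0.008 0 0 0; 0 0 0 0.008 0 0 0"

```text
time: 21.27
tool_pos: [0.5415, 0.1562, 0.0249]
ee_rot: [3.141, 0.002, 0.292]
wrist_force: [-0.6, 0.3, -0.2]
width: 0.0004
```

servo_tool:
  targets: "0 0 0 0.002 0 0 0; 0 0 0 0.004 0 0 0; 0 0 0 0.006 0 0 0; 0 0 0 0.008 0 0 0; 0 0 0 0.008 0 0 0"

```text
time: 21.68
tool_pos: [0.5412, 0.1562, 0.0226]
ee_rot: [3.141, 0.003, 0.292]
wrist_force: [-0.5, 0.1, -0.4]
width: 0.0008
```

servo_tool:
  targets: "0 0 0 0.002 0 0 0; 0 0 0 0.004 0 0 0; 0 0 0 0.004 0 0 0; 0 0 0 0.004 0 0 0"

```text
time: 22.02
tool_pos: [0.5413, 0.1562, 0.0217]
ee_rot: [3.141, 0.003, 0.292]
wrist_force: [0.5, 0.5, 1.0]
width: 0.0007
```

servo_tool:
  targets: "0 0 0 0.002 0 0 0; 0 0 0 0.003 0 0 0; 0 0 0 0.003 0 0 0; 0 0 0 0.003 0 0 0"

```text
time: 22.35
tool_pos: [0.5413, 0.1562, 0.0211]
ee_rot: [3.141, 0.003, 0.292]
wrist_force: [0.2, 0.5, -0.7]
width: 0.0004
```

servo_tool:
  targets: "0 0 0 0.001 0 0 0; 0 0 0 0.002 0 0 0; 0 0 0 0.002 0 0 0; 0 0 0 0.002 0 0 0"

```text
time: 22.68
tool_pos: [0.5414, 0.1562, 0.0205]
ee_rot: [3.141, 0.003, 0.292]
wrist_force: [-0.4, -1.0, 1.2]
width: 0.0004
```

At z = 20.5 mm there's no clear contact, so the far end is fully down. I'll retreat and take a final look.

servo_tool:
  targets: "0 0 0 -0.03 0 0 0; 0 0 0 -0.1 0 0 0; 0 0 0 -0.25 0 0 0; 0 0 0 -0.4 0 0 0; 0 0 0 -0.55 0 0 0; 0 0 0 -0.65 0 0 0; 0 0 0.1 -0.7 0 0 0; 0 0 0.25 -0.7 0 0 0; 0 0 0.4 -0.7 0 0 0; 0 -0.1 0.6 -0.7 0 0 0; 0 -0.2 0.8 -0.7 0 0 0; 0 -0.2 0.8 -0.7 0 0 0"

```text
time: 23.68
tool_pos: [0.5509, -0.0528, 0.1963]
ee_rot: [3.14, 0.003, 0.29]
wrist_force: [1.2, -0.4, -0.6]
width: 0.0005
```

servo_tool:
  targets: "0 -0.05 0.1 0 0 0 0; 0 -0.1 0.2 0 0 0 0; 0 -0.2 0.3 0 0 0 0; 0 -0.3 0.35 0 0 0 0; 0 -0.3 0.35 0 0 0 0; 0 -0.3 0.35 0 0 0 0; 0 -0.3 0.35 0 0 0 0"

```text
time: 24.27
tool_pos: [0.5052, -0.1547, 0.1965]
ee_rot: [3.141, 0.001, 0.292]
wrist_force: [-0.7, 0.8, -0.1]
width: 0.0005
```

```bash
python3 -c "
from ov import *
inf()
s=vision.snapshot('top'); a=s['image']; b=cv2.imread('pics/t10f.png')[:,:,::-1]
cv2.imwrite('pics/t11f.png',a[:,:,::-1]); crop(s,215,175,70,85,9,'t11.png')
d=np.abs(a.astype(int)-b)[180:250,215:285]; print(d.max(),d.mean())
s=vision.snapshot('side');b=cv2.imread('pics/s10f.png')[:,:,::-1]; d=np.abs(s['image'].astype(int)-b)[150:190,300:350]; print(d.max(),d.mean())"
```

```text
t 24.27 mask@fix(mm) [ -72.11 -285.39] z 196.54 rot [3.1412e+00 1.3000e-03 2.9210e-01] F fix [-0.44  0.94 -0.13] T [ 0.019 -0.079  0.002] w 0.46
3 0.45755102040816326
51 0.6613333333333333
```

View pics/t11f.png

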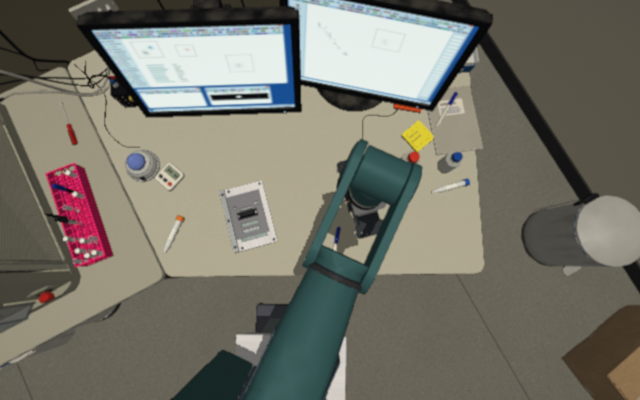

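The mask still lies on the carrier at about (248,213), unchanged since before the touch, and the bystanders that are in view haven't moved. I'm handing in.

```bash
python3 -c "
from bench import robot
print(robot.close_job())"
```

```text
the job is handed in; nothing more can be done
None
```

The mask plate is on the carrier with both holes over the pins, released, and the job was handed in at about 24 s of the 51 s. No verdict came back.

- **What I did:** I picked the mask up by its grip and laid it tilted 3° on the pin tips, touching the rail with about 2–4 N. I then loosened the fingers and pushed it along the rail. It moved with almost no force until the pins stopped it at about 5 N, and I let go and backed away.
- **Seated height:** I lowered the shut fingers over the far end to z = 20.5 mm and felt no clear contact. Still on the pin tips, that end would have been at about 25.5 mm, so it is down to within about 0.5 mm.
- **Camera check:** the image fit favoured "flat" over "tilted", but only weakly. The mask looked the same in the top view before and after that check.
- **Disagreements:** the two cameras disagreed by about 3 mm in x and 5–7 mm in y on where things are, so I went by positions relative to the carrier and by touch. The rail touched about 0.7 mm later than predicted.
- **Forces and bystanders:** all contact forces I read stayed under about 8 N. I saw no bystander moved, but the arm partly covered the red-capped bottle in the last top view.

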